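Stack painted slats on spacers to cure

TASK

Set the three painted slats up to cure on the white drying board: lay one wooden spacer stick along each of the two blue stripes, then lay the slats side by side across both spacers, each in line with, and midway between, a near and a far grey mark. The black slat goes in the middle, between the other two, with the orange slat on the side (left or right) where the orange paint tin stands and the green slat on the side of the green tin. Either spacer may take either stripe; leave the tins and the sanding block where they are.

Things in the scene. Friction and masses are not known exactly. Their poses are not given: they have to be found in the camera images.
- board: White fixed board, 230 x 230 x 12 mm, on the bench. Origin: centre of its underside; x away from the robot, y to its left (turned up to 13 deg). Spacer places: blue stripes 30 x 200 mm along y, centred at x = -50 and +50, y = 0 mm. Slat places: lengthwise along x, centred at x = 0, y = +62 (left), 0, -62 (right), each between its grey marks (22 x 28 mm) at x = -100 and +100.
- spacer_blue: Spacer stick of pale wood with a blue band near each end, 180 mm long (x), 24 mm wide (y), 20 mm high. Loose, about 50 g, wood. Origin: centre of the underside; x runs along its length, y across, z up. Lies flat on the bench at the start, roughly along the robot's x. The two ends are alike. 
- spacer_yellow: Spacer stick of pale wood with a yellow band near each end, 180 mm long (x), 24 mm wide (y), 20 mm high. Loose, about 50 g, wood. Origin: centre of the underside; x runs along its length, y across, z up. Lies flat on the bench at the start, roughly along the robot's x. The two ends are alike. 
- slat_black: Slat painted black all over, 150 mm long (x), 28 mm wide (y), 16 mm high. Loose, about 50 g, wood. Origin: centre of the underside; x runs along its length, y across, z up. Lies flat on the bench at the start, roughly along the robot's x. The two ends are alike. On the spacers its underside is 32 mm above the bench.
- slat_orange: Slat painted orange all over, 150 mm long (x), 28 mm wide (y), 16 mm high. Loose, about 50 g, wood. Origin: centre of the underside; x runs along its length, y across, z up. Lies flat on the bench at the start, roughly along the robot's x. The two ends are alike. On the spacers its underside is 32 mm above the bench.
- slat_green: Slat painted green all over, 150 mm long (x), 28 mm wide (y), 16 mm high. Loose, about 50 g, wood. Origin: centre of the underside; x runs along its length, y across, z up. Lies flat on the bench at the start, roughly along the robot's x. The two ends are alike. On the spacers its underside is 32 mm above the bench.
- tin_orange: Closed paint tin with orange lid and orange band, 72 mm in diameter, 84 mm high, 0.5 kg, standing upright on the bench beyond the board. One tin stands to the left (y > 0), the other to the right (y < 0); which is which changes. Origin: centre of its underside. Not to be moved.
- tin_green: Closed paint tin with green lid and green band, 72 mm in diameter, 84 mm high, 0.5 kg, standing upright on the bench beyond the board. One tin stands to the left (y > 0), the other to the right (y < 0); which is which changes. Origin: centre of its underside. Not to be moved.
- sanding_block: Cork sanding block, 100 x 60 x 33 mm, lying on the bench far to the robot's right. Origin: centre of its underside. Not to be moved.
Mind the look-alikes: they are no part of the job. There is more than one size of the slat_green; the job needs the middle-sized.

How it is judged:
On the way:
1. both spacers lie on the blue stripes, one on each (((x of spacer_blue in the frame of board between -0.062 and -0.038 m and y of spacer_blue in the frame of board between -0.015 and 0.015 m and z of spacer_blue in the frame of board between 0.008 and 0.016 m and angle between the x axis of each of spacer_blue, spacer_yellow and the y axis of board, either way round below 0.15 rad and x of spacer_yellow in the frame of board between 0.038 and 0.062 m and y of spacer_yellow in the frame of board between -0.015 and 0.015 m and z of spacer_yellow in the frame of board between 0.008 and 0.016 m) or (x of spacer_blue in the frame of board between 0.038 and 0.062 m and y of spacer_blue in the frame of board between -0.015 and 0.015 m and z of spacer_blue in the frame of board between 0.008 and 0.016 m and angle between the x axis of each of spacer_blue, spacer_yellow and the y axis of board, either way round below 0.15 rad and x of spacer_yellow in the frame of board between -0.062 and -0.038 m and y of spacer_yellow in the frame of board between -0.015 and 0.015 m and z of spacer_yellow in the frame of board between 0.008 and 0.016 m)) and linear speed of each of spacer_blue, spacer_yellow below 0.02 m/s and angular speed of each of spacer_blue, spacer_yellow below 0.2 rad/s), for 0.2 s.
At the end, for the whole second after the job is handed in: A spacer on each blue stripe (12 mm across, 15 mm along); across both: black slat in the middle, orange and green at the outer marks on the side of their own tins (12 mm sideways, 15 mm lengthwise); all within 0.15 rad of square, slats level, released, at rest (all of step 1 and y of slat_black in the frame of board between -0.012 and 0.012 m and x of slat_black in the frame of board between -0.015 and 0.015 m and z of slat_black in the frame of board between 0.028 and 0.036 m and angle between the x axis of slat_black and the x axis of board, either way round below 0.15 rad and angle between slat_black's own z axis and vertical below 0.08 rad and ((world y of tin_orange above 0 m and y of slat_orange in the frame of board between 0.05 and 0.074 m and x of slat_orange in the frame of board between -0.015 and 0.015 m and z of slat_orange in the frame of board between 0.028 and 0.036 m and angle between the x axis of each of slat_orange, slat_green and the x axis of board, either way round below 0.15 rad and angle between each of slat_orange, slat_green's own z axis and vertical below 0.08 rad and y of slat_green in the frame of board between -0.074 and -0.05 m and x of slat_green in the frame of board between -0.015 and 0.015 m and z of slat_green in the frame of board between 0.028 and 0.036 m) or (world y of tin_orange below 0 m and y of slat_orange in the frame of board between -0.074 and -0.05 m and x of slat_orange in the frame of board between -0.015 and 0.015 m and z of slat_orange in the frame of board between 0.028 and 0.036 m and angle between the x axis of each of slat_orange, slat_green and the x axis of board, either way round below 0.15 rad and angle between each of slat_orange, slat_green's own z axis and vertical below 0.08 rad and y of slat_green in the frame of board between 0.05 and 0.074 m and x of slat_green in the frame of board between -0.015 and 0.015 m and z of slat_green in the frame of board between 0.028 and 0.036 m)) and linear speed of each of slat_black, slat_orange, slat_green below 0.02 m/s and angular speed of each of slat_black, slat_orange, slat_green below 0.2 rad/s); the robot touches nothing.
It fails at once if a paint tin or the sanding block is moved by more than 15 mm or a tin is tipped (distance of any of tin_orange, tin_green, sanding_block from where it was at the start of the episode above 0.015 m or angle between any of tin_orange, tin_green's own z axis and vertical above 0.3 rad).
It also fails if it takes over 99 s, if anything falls off the work surface, if the arm or the gripper's body presses on something with over 40 N, if the wrist force passes 120 N, or if a joint passes its speed limit or range.

ROBOT

A 7-joint arm with a two-finger parallel gripper is mounted at the origin on the work surface. World frame = base frame: x ahead of the robot, y to its left, z up, the work surface at z = 0. Lengths are in m, angles in rad, forces in N, time in s.
With the tool pointing down it reaches from about 0.4 to 0.85 m from the base axis. Payload 4.4 kg.
Tool frame: the origin (TCP) lies midway between the tips of the shut fingers; the grasp point (between the pads) lies 19 mm behind it; z points along the fingers, y is the direction in which the jaws open and shut (so a half turn about z gives the same grasp; the last joint's range is limited). The gripper opens to 94 mm and grips with 3 to 60 N. Pads are 16 mm wide; open, the fingers measure 119 mm over their backs; the gripper's body (75 mm by 177 mm) begins 78 mm behind the grasp point.
Start: joints at [1.231, 0.628, 0.038, 1.517, -0.027, 0.996, -0.02], TCP at [0.176, -0.626, 0.179] pointing down, gripper open.
Joint ranges: [-3.06, 3.06], [-0.37, 2.12], [-1.25, 1.32], [0.18, 2.47], [-1.1, 4.24], [0.23, 1.98], [-2.94, 2.94]. Speed limits (rad/s): [2.57, 2.57, 3.14, 3.14, 3.14, 3.14, 3.14].

INTERFACE

Orientations are given as [roll, pitch, yaw] about the fixed x, y, z axes, in that order (R = Rz(yaw) Ry(pitch) Rx(roll)).
In Python, from plant import bot gives the robot as it stands. The module is installed in compiled form; this text tells all that it offers.
- The arm moves only by the tool drive_tool, never from a script. Its argument "rows" is a list of rows, each an object with "linear": the shift along the tool's x, y, z in mm, a list of three; "angular": the turn, a rotation vector about the tool's x, y, z in degrees, a list of three; "claw": the opening, from -1 (shut) to 1 (fully open). In form: [{"linear": [x, y, z], "angular": [ax, ay, az], "claw": claw}, ...]. A call has 1 to 12 rows; each row shifts and turns the pose as measured when the row begins, along the tool's axes as they then stand; what a row does not reach is not made up. A row lasts 1/12 s, in which the tool goes at most 41.7 mm and 7.16 degrees, less where a joint would pass 70% of its speed; a pose out of reach is approached as far as the arm can. A call with a gripper value outside its range is refused whole. The fingers move at their own pace and stop on an object; "grip_force" is the grip in N (left out, the last holds). Time passes only in rows, so rows that do not move let the fingers close. It gives the time, the measured TCP pose, the force and the opening at its end, in the units of the state.
- bot.state(): the state, without advancing time (a new reading comes with each control period).
- bot.read_camera(name): name is "scene" or "top" or "wrist"; returns a dict with "image" (420x560x3 uint8, red, green, blue), "K" (3x3 intrinsics, pixels), "dist" ([k1, k2, p1, p2, k3] as OpenCV has them; the pictures are not rectified), "extrinsics" (4x4, takes a point from camera to world coordinates). Camera axes: x right, y up, looking along -z (the intrinsics and any distortion apply to the point x, -y, -z); pixel columns grow to the right and rows downward; lengths in m; the calibration is good to about 2 mm. A picture is of the moment at which its call begins. There is no depth.
- bot.close_job(): hands the job in, once; it reports no verdict.
Trained networks look in a picture, given as the dict that the camera call returned (one of the last four; its "shot" number tells which), for a name from the list of things; names that differ only in an ending like _2 or _b are one class to them, and where a whole thing is asked for, a point or a joint stands for the part that bears it (a point fixed in the world has none). Each returns a list of dicts, best first, with "confidence" (0 to 1); they miss things now and then, are a little off and sometimes report something else, mostly with a low value. They report only what shows in the picture. A call takes as long as a camera call. They do not tell look-alikes from the thing itself.
- bot.look_for(picture, label): "point" ([column, row] as shares, 0 to 1, of the picture: columns of its width, rows of its height, amid what is visible of it).
- bot.outline_of(picture, label): "region" (420x560 bool, what is visible of it) and "point" ([column, row] as shares, 0 to 1, of the picture: columns of its width, rows of its height, amid what is visible of it).
- bot.pinpoint(picture, label): "point" ([column, row] as shares, 0 to 1, of the picture: columns of its width, rows of its height: a listed point, or the origin of a listed thing).
The state is a dict: "time_s": time; "joints": joint angles; "qvel": joint speeds; "tau": joint torques, N m; "tcp_pos": TCP position; "orientation": TCP orientation; "force": force on the tool from outside, world axes, zero at the start; "ft_torque": the same for the moment, N m; "width": finger opening in m.
Only numpy, scipy, OpenCV 4.12 (cv2) and the standard library are available. Lean on these libraries where they do the work, as an engineer would, in place of code of your own. Each camera call takes 0.05 s, during which the arm holds its last target.

## Working session

There is one attempt and no reset: what is moved stays moved. The work goes in short steps, Python scripts to look and compute and a tool call to move; the robot and the scene stay as the last step left them, time stands still between calls to the robot, and variables do not carry over. Pictures are saved under pics/ and viewed, and the job is handed in when it is done.

Besides the shell and the picture viewer there is one more tool, called after "Emit:" as name(argument=value, ...) on one line, values as JSON. drive_tool: Moves the arm, as the interface text tells. Its arguments: {"type":"object","properties":{"rows":{"type":"array","items":{"type":"object","properties":{"linear":{"type":"array","items":{"type":"number"}},"angular":{"type":"array","items":{"type":"number"}},"claw":{"type":"number"}}}},"grip_force":{"type":"number"}},"required":["rows"]}

```bash
mkdir -p pics; ls
python3 - <<'E'
from plant import bot
import cv2
print(bot.state())
for n in ["scene","top"]:
    p=bot.read_camera(n); cv2.imwrite(f"pics/{n}0.png",p["image"][:,:,::-1]); print(n,p["K"],p["dist"],p["extrinsics"])
E
```

```text
pics
{'time_s': 0.0, 'joints': array([ 1.23120152,  0.629289  ,  0.03845528,  1.51836762, -0.02700705,
        0.99629227, -0.02001339]), 'qvel': array([ 0.00069606,  0.00318429,  0.00098633,  0.00057532, -0.00156671,
       -0.00129042,  0.00133449]), 'tau': array([-6.44351303e-05, -5.49722242e+01,  1.14334535e+00, -1.86627012e+01,
       -5.23076928e-02,  2.38014967e-02,  1.82955064e-04]), 'tcp_pos': array([ 0.17558047, -0.62509697,  0.17859156]), 'orientation': array([-3.13975486e+00,  2.32076914e-05,  2.73766840e-01]), 'force': array([-1.08993511, -0.27829144, -0.57776094]), 'ft_torque': array([-0.0072999 , -0.03479386, -0.05518396]), 'width': 0.09394724954003425}
scene [[475.74317759   0.         285.24135806]
 [  0.         475.74317759 210.26844352]
 [  0.           0.           1.        ]] [0.01781299 0.         0.         0.         0.        ] [[-0.16439904 -0.67843144  0.71603334  1.54347233]
 [ 0.98637259 -0.10829632  0.12385887  0.20551326]
 [-0.00648598  0.72663794  0.68698999  0.97751578]
 [ 0.          0.          0.          1.        ]]
top [[384.69832129   0.         283.16903997]
 [  0.         384.69832129 211.66357064]
 [  0.           0.           1.        ]] [-0.10030464  0.          0.          0.          0.        ] [[ 0.02056642  0.99567046 -0.09064967  0.43101042]
 [-0.99971164  0.02160427  0.01048256  0.02655279]
 [ 0.0123956   0.09040794  0.99582767  1.12516512]
 [ 0.          0.          0.          1.        ]]
```

View pics/top0.png

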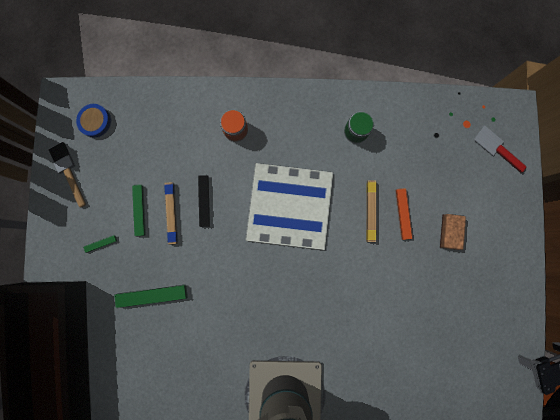

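View pics/scene0.png

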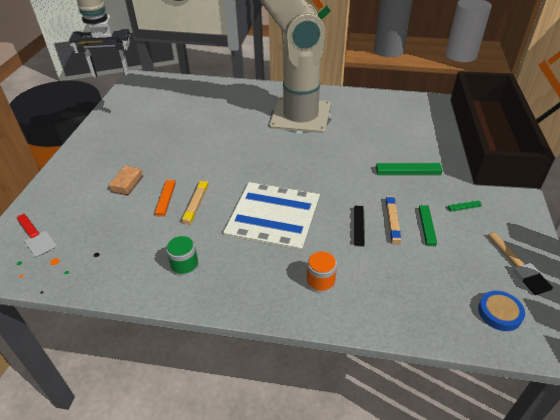

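Orange tin is on the left (col 233) and green on the right (360). The mid-sized green slat is at top (139,210), and the others show clearly. Now I'll measure by fitting box silhouettes to the outlines.

```bash
cat > h.py <<'E'
import numpy as np, cv2
from scipy.optimize import minimize
def proj(p,P):
    E=np.linalg.inv(p["extrinsics"]); c=(E[:3,:3]@np.asarray(P,float).T).T+E[:3,3]
    c=c*[1,-1,-1]
    return cv2.projectPoints(c.reshape(-1,1,3),np.zeros(3),np.zeros(3),p["K"],np.array(p["dist"],float))[0].reshape(-1,2)
def unproj(p,px,z):
    u=cv2.undistortPoints(np.array(px,float).reshape(-1,1,2),p["K"],np.array(p["dist"],float)).reshape(-1,2)
    out=[]
    for a,b in u:
        d=p["extrinsics"][:3,:3]@np.array([a,-b,-1]); o=p["extrinsics"][:3,3]
        out.append(o+d*(z-o[2])/d[2])
    return np.array(out)
def box(x,y,yaw,L,W,H,z=0):
    s=np.array([[i*L/2,j*W/2,k*H] for i in(-1,1) for j in(-1,1) for k in(0,1)])
    c,n=np.cos(yaw),np.sin(yaw)
    return np.c_[x+c*s[:,0]-n*s[:,1],y+n*s[:,0]+c*s[:,1],z+s[:,2]]
S=4
def sil(p,B):
    q=proj(p,B); h=cv2.convexHull(q.astype(np.float32)).reshape(-1,2)
    m=np.zeros((420*S,560*S),np.uint8); cv2.fillConvexPoly(m,np.round((h+.5)*S*16-8).astype(np.int32),1,shift=4); return m>0
def fit(views,dims,x0,z=0):
    ms=[(p,cv2.resize(m.astype(np.uint8),None,fx=S,fy=S,interpolation=cv2.INTER_NEAREST)>0) for p,m in views]
    def cost(v):
        t=0
        for p,m in ms:
            s=sil(p,box(v[0]/1000,v[1]/1000,v[2]/100,*dims,z)); t+=1-(s&m).sum()/(s|m).sum()
        return t/len(ms)
    v0=np.array([x0[0]*1000,x0[1]*1000,x0[2]*100])
    sim=np.vstack([v0]+[v0+d for d in np.diag([10,10,12])])
    r=minimize(cost,v0,method="Nelder-Mead",options=dict(initial_simplex=sim,maxiter=90,xatol=.05,fatol=1e-4))
    return r.x/[1000,1000,100],r.fun
DIMS=dict(spacer_blue=(.18,.024,.02),spacer_yellow=(.18,.024,.02),slat_black=(.15,.028,.016),slat_orange=(.15,.028,.016),slat_green=(.15,.028,.016),board=(.23,.23,.012),sanding_block=(.1,.06,.033))
E
cat > m.py <<'E'
from plant import bot
from h import *
import sys
T=bot.read_camera("top");C=bot.read_camera("scene")
for n,d in DIMS.items():
    rt=bot.outline_of(T,n); rs=bot.outline_of(C,n)
    print(n,[(np.round(r["point"]*np.array([560,420])),round(r["confidence"],2),int(r["region"].sum())) for r in rt])
    for r in rt[:3]:
        if r["confidence"]<.3: continue
        ys,xs=np.nonzero(r["region"]); (c,sz,a)=cv2.minAreaRect(np.c_[xs,ys].astype(np.float32))
        b=cv2.boxPoints((c,sz,a)); w=unproj(T,b,d[2]); e=[w[1]-w[0],w[2]-w[1]]
        e=max(e,key=np.linalg.norm); yaw=np.arctan2(e[1],e[0]); yaw=(yaw+np.pi/2)%np.pi-np.pi/2
        if n=="board": yaw=(yaw+np.pi/4)%(np.pi/2)-np.pi/4
        x0=[*w.mean(0)[:2],yaw]
        f,c1=fit([(T,r["region"])],d,x0)
        q=proj(C,[[f[0],f[1],d[2]/2]])[0]
        best=[s for s in rs if s["region"][max(0,int(q[1])-4):int(q[1])+5,max(0,int(q[0])-4):int(q[0])+5].any()]
        print("  L,W",np.round([np.linalg.norm(w[1]-w[0]),np.linalg.norm(w[2]-w[1])],3),"top",np.round(f,4),round(c1,3))
        if best:
            g,c3=fit([(C,best[0]["region"])],d,f); g2,c2=fit([(T,r["region"]),(C,best[0]["region"])],d,f); print("   scene",np.round(g,4),round(c3,3)," both",np.round(g2,4),round(c2,3))
E
python3 m.py
```

```text
spacer_blue [(array([172., 212.]), 0.62, 612), (array([202., 202.]), 0.44, 547)]
  L,W [0.03  0.179] top [0.5232 0.3434 0.1021] 0.061
   scene [0.5183 0.3454 0.0808] 0.294  both [0.5233 0.3435 0.104 ] 0.185
  L,W [0.031 0.149] top [0.5635 0.2492 0.0617] 0.239
spacer_yellow [(array([370., 213.]), 0.62, 634)]
  L,W [0.033 0.179] top [ 0.5413 -0.2415 -0.0014] 0.033
   scene [ 0.535  -0.2417  0.0076] 0.155  both [ 0.5414 -0.2416  0.0021] 0.098
slat_black [(array([203., 202.]), 0.83, 537)]
  L,W [0.031 0.15 ] top [0.5609 0.249  0.0689] 0.062
   scene [0.5604 0.2491 0.0627] 0.053  both [0.5609 0.249  0.0678] 0.06
slat_orange [(array([402., 216.]), 0.82, 516), (array([172., 211.]), 0.24, 620)]
  L,W [0.032 0.15 ] top [ 0.534  -0.341   0.1155] 0.108
   scene [ 0.534  -0.3403  0.1146] 0.059  both [ 0.5339 -0.3404  0.1175] 0.084
slat_green [(array([149., 296.]), 0.8, 992), (array([ 99., 243.]), 0.68, 208), (array([137., 210.]), 0.57, 557)]
  L,W [0.214 0.042] top [ 0.2788  0.3971 -1.4765] 0.441
   scene [ 0.2793  0.3987 -1.4296] 0.42  both [ 0.2779  0.3996 -1.4517] 0.431
  L,W [0.1  0.02] top [ 0.4232  0.5633 -1.2984] 0.607
   scene [ 0.4161  0.5737 -1.0066] 0.576  both [ 0.4207  0.5639 -1.1217] 0.604
  L,W [0.034 0.148] top [0.528  0.4414 0.1   ] 0.083
   scene [0.5303 0.4416 0.1057] 0.076  both [0.5293 0.4416 0.1014] 0.084
board [(array([291., 206.]), 0.81, 6276)]
  L,W [0.235 0.235] top [ 0.5505 -0.0041 -0.0969] 0.019
   scene [ 0.5477 -0.0019 -0.1042] 0.043  both [ 0.5501 -0.0035 -0.0962] 0.033
sanding_block [(array([451., 228.]), 0.79, 776)]
  L,W [0.098 0.071] top [ 0.4849 -0.4864 -0.076 ] 0.087
   scene [ 0.4847 -0.4902 -0.0689] 0.081  both [ 0.4849 -0.4878 -0.1022] 0.094
```

```bash
cat > go.py <<'E'
# usage: go.py x y z yaw(rad) [repeat groups of 4 = successive waypoints]
import sys,numpy as np
from scipy.spatial.transform import Rotation as R
from plant import bot
s=bot.state(); print("t",round(s["time_s"],2),"pos",np.round(s["tcp_pos"],4),"rpy",np.round(s["orientation"],3),"F",np.round(s["force"],1),"w",round(s["width"],4),"q",np.round(s["joints"],2))
a=[float(v) for v in sys.argv[1:]]
p=s["tcp_pos"];Q=R.from_euler("xyz",s["orientation"])
for i in range(0,len(a),4):
    t=np.array(a[i:i+3]); Qt=R.from_euler("xyz",[np.pi,0,a[i+3]])
    d=(Q.inv().apply(t-p))*1000; w=np.degrees((Q.inv()*Qt).as_rotvec())
    print("turn",np.round(w,1),"rows",round(np.linalg.norm(w)/7.16,1)," lin before turn",np.round(d,1),"| lin after turn",np.round(Qt.inv().apply(t-p)*1000,1),"rows",round(np.linalg.norm(d)/41.7,1))
    p,Q=t,Qt
E
python3 go.py .541 -.2416 .15 0.0
```

```text
t 0.9 pos [ 0.1758 -0.6258  0.1795] rpy [ 3.142 -0.     0.274] F [ 0.4 -0.2  0.4] w 0.0936 q [ 1.23  0.63  0.04  1.52 -0.03  1.   -0.02]
turn [ 0.  -0.  15.7] rows 2.2  lin before turn [ 455.5 -271.1   29.5] | lin after turn [ 365.2 -384.2   29.5] rows 12.7
```

Emit:
drive_tool(rows=[{"linear": [0,0,0],"angular": [0,0,5.2],"claw": 0.5},{"linear": [0,0,0],"angular": [0,0,5.2],"claw": 0.5},{"linear": [0,0,0],"angular": [0,0,5.2],"claw": 0.5},{"linear": [26,-27,2],"angular": [0,0,0],"claw": 0.5},{"linear": [26,-27,2],"angular": [0,0,0],"claw": 0.5},{"linear": [26,-27,2],"angular": [0,0,0],"claw": 0.5},{"linear": [26,-27,2],"angular": [0,0,0],"claw": 0.5},{"linear": [26,-27,2],"angular": [0,0,0],"claw": 0.5},{"linear": [26,-27,2],"angular": [0,0,0],"claw": 0.5},{"linear": [26,-27,2],"angular": [0,0,0],"claw": 0.5},{"linear": [26,-27,2],"angular": [0,0,0],"claw": 0.5},{"linear": [26,-27,2],"angular": [0,0,0],"claw": 0.5}], grip_force=20)

```text
time_s: 1.9
tcp_pos: [0.4131, -0.3883, 0.1595]
orientation: [3.131, 0.003, -0.034]
force: [0.5, -0.0, -0.2]
width: 0.0706
```

```bash
python3 go.py .541 -.2416 .15 0.0
```

```text
t 1.9 pos [ 0.4131 -0.3883  0.1595] rpy [ 3.131e+00  3.000e-03 -3.400e-02] F [ 0.5 -0.  -0.2] w 0.0706 q [ 0.61  0.53  0.13  1.78 -0.08  0.83 -0.83]
turn [ 0.6  0.2 -2. ] rows 0.3  lin before turn [ 122.9 -151.1    7.6] | lin after turn [ 127.9 -146.7    9.5] rows 4.7
```

Emit:
drive_tool(rows=[{"linear": [25,-30,2],"angular": [0.6,0.2,-2],"claw": 0.3},{"linear": [25,-30,2],"angular": [0,0,0],"claw": 0.3},{"linear": [25,-30,2],"angular": [0,0,0],"claw": 0.3},{"linear": [25,-30,2],"angular": [0,0,0],"claw": 0.3},{"linear": [24,-26,2],"angular": [0,0,0],"claw": 0.3},{"linear": [0,0,0],"angular": [0,0,0],"claw": 0.3}])

```text
time_s: 2.4
tcp_pos: [0.5507, -0.2259, 0.1493]
orientation: [-3.137, -0.007, 0.014]
force: [0.2, 0.4, -0.2]
width: 0.0608
```

```bash
python3 go.py .541 -.2416 .15 0.0
cat > w.py <<'E'
import sys
from plant import bot
from h import *
n,out,z=sys.argv[1],sys.argv[2],float(sys.argv[3])
x0=[float(v) for v in sys.argv[4:7]]
p=bot.read_camera("wrist"); im=p["image"][:,:,::-1].copy()
B=box(*x0,*DIMS[n],z)
for r in bot.outline_of(p,n)[:3]:
    f,c=fit([(p,r["region"])],DIMS[n],x0,z); print(r["confidence"],np.round(f,4),round(c,3))
    cs,_=cv2.findContours(r["region"].astype(np.uint8),0,2); cv2.drawContours(im,cs,-1,(255,0,255),1)
h=cv2.convexHull(proj(p,B).astype(np.float32)).astype(np.int32); cv2.polylines(im,[h],True,(0,255,0),1)
cv2.imwrite(out,im)
E
python3 w.py spacer_yellow pics/w1.png 0 .5414 -.2416 .002
```

```text
t 2.4 pos [ 0.5507 -0.2259  0.1493] rpy [-3.137 -0.007  0.014] F [ 0.2  0.4 -0.2] w 0.0608 q [ 0.28  0.58  0.11  1.72 -0.09  0.84 -1.13]
turn [-0.2 -0.4  0.8] rows 0.1  lin before turn [-9.9 15.5 -0.8] | lin after turn [-9.7 15.7 -0.7] rows 0.4
0.66 [ 0.5402 -0.2435 -0.004 ] 0.047
```

View pics/w1.png

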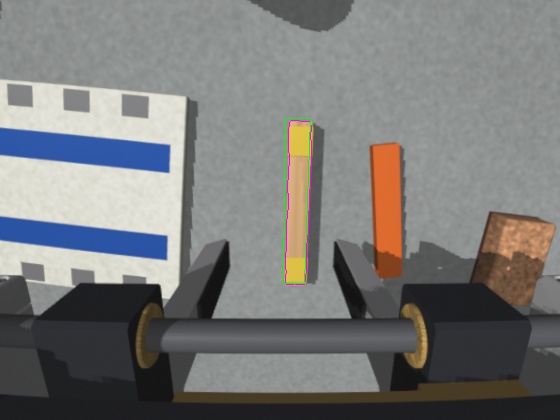

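The yellow spacer (magenta outline, cols 287–312, rows 121–284) matches the prediction to 2 mm. Descending.

Emit:
drive_tool(rows=[{"linear": [-9.7,16.5,0],"angular": [-0.2,-0.4,0.8],"claw": 0.3},{"linear": [0,0,20],"angular": [0,0,0],"claw": 0.3},{"linear": [0,0,30],"angular": [0,0,0],"claw": 0.3},{"linear": [0,0,30],"angular": [0,0,0],"claw": 0.3},{"linear": [0,0,15],"angular": [0,0,0],"claw": 0.3},{"linear": [0,0,5],"angular": [0,0,0],"claw": 0.3},{"linear": [0,0,0],"angular": [0,0,0],"claw": 0.3}])

```text
time_s: 3.08
tcp_pos: [0.5236, -0.2753, 0.0497]
orientation: [3.123, 0.006, -0.034]
force: [0.3, 0.4, -0.5]
width: 0.0614
```

```bash
python3 go.py .541 -.2425 .005 0.0
```

```text
t 3.08 pos [ 0.5236 -0.2753  0.0497] rpy [ 3.123  0.006 -0.034] F [ 0.3  0.4 -0.5] w 0.0614 q [ 0.35  0.71  0.11  1.8  -0.09  0.63 -1.09]
turn [ 1.1  0.4 -2. ] rows 0.3  lin before turn [ 16.5 -34.2  44. ] | lin after turn [ 17.4 -32.8  44.7] rows 1.4
```

Emit:
drive_tool(rows=[{"linear": [0,0,0],"angular": [0,0,0],"claw": 0.3}])

```text
time_s: 3.17
tcp_pos: [0.5221, -0.2778, 0.05]
orientation: [3.122, 0.007, -0.038]
force: [0.4, 0.2, 0.8]
width: 0.0615
```

Emit:
drive_tool(rows=[{"linear": [0,0,0],"angular": [0,0,0],"claw": 0.3}])

```text
time_s: 3.25
tcp_pos: [0.5215, -0.2797, 0.0509]
orientation: [3.121, 0.006, -0.04]
force: [-0.3, 0.4, -0.3]
width: 0.0613
```

Emit:
drive_tool(rows=[{"linear": [0,-20,0],"angular": [0,0,0],"claw": 0.3}])

```text
time_s: 3.33
tcp_pos: [0.5219, -0.2661, 0.0521]
orientation: [3.115, 0.004, -0.047]
force: [-0.2, -0.7, 0.5]
width: 0.0611
```

Emit:
drive_tool(rows=[{"linear": [0,0,0],"angular": [0,0,0],"claw": 0.3}])

```text
time_s: 3.42
tcp_pos: [0.5229, -0.2624, 0.053]
orientation: [3.118, 0.003, -0.044]
force: [-0.2, 0.4, 0.7]
width: 0.0611
```

Emit:
drive_tool(rows=[{"linear": [0,0,0],"angular": [0,0,0],"claw": 0.3}])

```text
time_s: 3.5
tcp_pos: [0.5235, -0.2636, 0.0544]
orientation: [3.117, 0.001, -0.044]
force: [0.5, -0.4, -0.2]
width: 0.0611
```

Emit:
drive_tool(rows=[{"linear": [0,0,0],"angular": [0,0,0],"claw": 0.3}])

```text
time_s: 3.58
tcp_pos: [0.5243, -0.2638, 0.0554]
orientation: [3.116, -0.001, -0.044]
force: [0.1, 0.6, 0.7]
width: 0.0609
```

```bash
python3 go.py .541 -.2425 .03 0.0
```

```text
t 3.58 pos [ 0.5243 -0.2638  0.0554] rpy [ 3.116e+00 -1.000e-03 -4.400e-02] F [0.1 0.6 0.7] w 0.0609 q [ 0.32  0.7   0.12  1.82 -0.1   0.62 -1.12]
turn [ 1.5 -0.  -2.5] rows 0.4  lin before turn [ 15.8 -22.7  24.9] | lin after turn [ 16.7 -21.3  25.4] rows 0.9
```

Emit:
drive_tool(rows=[{"linear": [8,-11,12],"angular": [0.8,0,-1.3],"claw": 0.3},{"linear": [8,-11,12],"angular": [0.8,0,-1.3],"claw": 0.3},{"linear": [0,0,1],"angular": [0,0,0],"claw": 0.3}])

```text
time_s: 3.83
tcp_pos: [0.5444, -0.243, 0.0303]
orientation: [-3.139, -0.006, 0.005]
force: [-0.1, -0.1, 0.7]
width: 0.0609
```

```bash
python3 go.py .541 -.2425 .005 0.0
```

```text
t 3.83 pos [ 0.5444 -0.243   0.0303] rpy [-3.139 -0.006  0.005] F [-0.1 -0.1  0.7] w 0.0609 q [ 0.33  0.75  0.08  1.8  -0.11  0.59 -1.09]
turn [-0.1 -0.3  0.3] rows 0.1  lin before turn [-3.5 -0.4 25.2] | lin after turn [-3.4 -0.5 25.3] rows 0.6
```

Works well. Descend and close.

Emit:
drive_tool(rows=[{"linear": [-2,0,10],"angular": [0,-0.3,0.2],"claw": 0.3},{"linear": [-1,0,10],"angular": [0,0,0],"claw": 0.3},{"linear": [0,0,4],"angular": [0,0,0],"claw": 0.3}])

```text
time_s: 4.08
tcp_pos: [0.5419, -0.242, 0.0028]
orientation: [-3.138, 0.001, 0.003]
force: [0.1, -0.6, -0.8]
width: 0.0611
```

```bash
python3 go.py .541 -.2425 .004 0.0
```

```text
t 4.08 pos [ 0.5419 -0.242   0.0028] rpy [-3.138e+00  1.000e-03  3.000e-03] F [ 0.1 -0.6 -0.8] w 0.0611 q [ 0.33  0.79  0.08  1.81 -0.11  0.55 -1.09]
turn [-0.2  0.   0.2] rows 0.0  lin before turn [-0.9  0.4 -1.2] | lin after turn [-0.9  0.5 -1.2] rows 0.0
```

Emit:
drive_tool(rows=[{"linear": [0,0,0],"angular": [0,0,0],"claw": -1},{"linear": [0,0,0],"angular": [0,0,0],"claw": -1},{"linear": [0,0,0],"angular": [0,0,0],"claw": -1},{"linear": [0,0,0],"angular": [0,0,0],"claw": -1},{"linear": [0,0,0],"angular": [0,0,0],"claw": -1},{"linear": [0,0,0],"angular": [0,0,0],"claw": -1}])

```text
time_s: 4.58
tcp_pos: [0.5396, -0.2427, 0.0008]
orientation: [-3.137, 0.005, 0.001]
force: [-1.1, -0.7, 0.4]
width: 0.0246
```

```bash
python3 go.py .541 -.2425 .004 0.0
```

```text
t 4.58 pos [ 0.5396 -0.2427  0.0008] rpy [-3.137e+00  5.000e-03  1.000e-03] F [-1.1 -0.7  0.4] w 0.0246 q [ 0.33  0.79  0.08  1.81 -0.11  0.55 -1.09]
turn [-0.2  0.3  0.1] rows 0.0  lin before turn [ 1.4 -0.2 -3.2] | lin after turn [ 1.4 -0.2 -3.2] rows 0.1
```

Emit:
drive_tool(rows=[{"linear": [0,0,-20],"angular": [0,0,0],"claw": -1},{"linear": [0,0,-25],"angular": [0,0,0],"claw": -1},{"linear": [0,0,-20],"angular": [0,0,-6],"claw": -1},{"linear": [0,0,-20],"angular": [0,0,-7],"claw": -1},{"linear": [0,0,-20],"angular": [0,0,-7],"claw": -1},{"linear": [0,0,-10],"angular": [0,0,-7],"claw": -1},{"linear": [0,0,0],"angular": [0,0,-7],"claw": -1},{"linear": [0,0,0],"angular": [0,0,-7],"claw": -1},{"linear": [0,0,0],"angular": [0,0,-7],"claw": -1},{"linear": [0,0,0],"angular": [0,0,-7],"claw": -1},{"linear": [0,0,0],"angular": [0,0,-7],"claw": -1},{"linear": [0,0,0],"angular": [0,0,-7],"claw": -1}])

```text
time_s: 5.58
tcp_pos: [0.542, -0.2453, 0.1275]
orientation: [3.138, 0.003, 1.235]
force: [0.9, -0.1, -0.1]
width: 0.0003
```

```bash
python3 go.py .5998 -.0083 .12 1.474
```

```text
t 5.58 pos [ 0.542  -0.2453  0.1275] rpy [3.138e+00 3.000e-03 1.235e+00] F [ 0.9 -0.1 -0.1] w 0.0003 q [ 0.54  0.62 -0.25  1.73  0.2   0.82 -0.15]
turn [  0.2   0.2 -13.7] rows 1.9  lin before turn [242.8 -23.6   6.9] | lin after turn [241.4  34.7   7.5] rows 5.9
```

Width 0.0003: the stick slipped out. Looking.

Run:
```python
from plant import bot
import cv2
for n in ["top","wrist"]:
    cv2.imwrite(f"pics/{n}2.png",bot.read_camera(n)["image"][:,:,::-1])
```

```text
(no output)
```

View pics/top2.png

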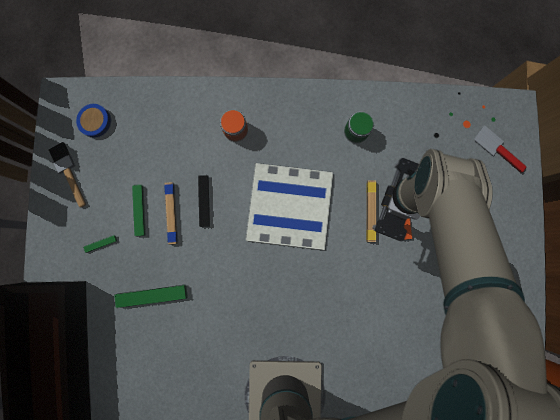

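View pics/wrist2.png

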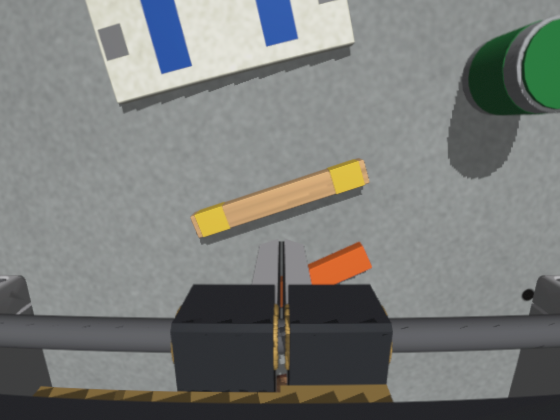

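```bash
python3 w.py spacer_yellow pics/w3.png 0 .5414 -.2425 .002;python3 go.py .541 -.2425 .06 0
```

```text
0.86 [ 0.5397 -0.2436 -0.0018] 0.031
t 5.78 pos [ 0.5418 -0.2453  0.1271] rpy [3.139e+00 2.000e-03 1.225e+00] F [ 0.7 -0.2 -0.8] w 0.0004 q [ 0.54  0.62 -0.25  1.73  0.2   0.82 -0.16]
turn [ 0.2 -0.  70.2] rows 9.8  lin before turn [ 2.5 -1.9 67.1] | lin after turn [-0.8 -2.8 67.1] rows 1.6
```

Emit:
drive_tool(rows=[{"linear": [0,0,0],"angular": [0,0,7],"claw": 0.2},{"linear": [0,0,0],"angular": [0,0,7],"claw": 0.2},{"linear": [0,0,0],"angular": [0,0,7],"claw": 0.2},{"linear": [0,0,0],"angular": [0,0,7],"claw": 0.2},{"linear": [0,0,0],"angular": [0,0,7],"claw": 0.2},{"linear": [0,0,8],"angular": [0,0,7],"claw": 0.2},{"linear": [0,0,12],"angular": [0,0,7],"claw": 0.2},{"linear": [0,0,12],"angular": [0,0,7],"claw": 0.2},{"linear": [0,0,12],"angular": [0,0,7],"claw": 0.2},{"linear": [0,0,8],"angular": [0,0,4],"claw": 0.2},{"linear": [0,0,5],"angular": [0,0,0],"claw": 0.2}], grip_force=45)

```text
time_s: 6.7
tcp_pos: [0.5449, -0.2464, 0.0714]
orientation: [3.133, -0.009, 0.012]
force: [-0.1, 0.2, -0.7]
width: 0.0563
```

```bash
python3 go.py .540 -.2433 .030 -.002
```

```text
t 6.7 pos [ 0.5449 -0.2464  0.0714] rpy [ 3.133 -0.009  0.012] F [-0.1  0.2 -0.7] w 0.0563 q [ 0.32  0.68  0.09  1.78 -0.08  0.67 -1.11]
turn [ 0.5 -0.5  0.8] rows 0.1  lin before turn [-5.2 -3.5 41.3] | lin after turn [-4.9 -3.1 41.4] rows 1.0
```

Emit:
drive_tool(rows=[{"linear": [-2.5,-1.5,15],"angular": [0.3,-0.3,0.4],"claw": 0.2},{"linear": [-2.5,-1.5,15],"angular": [0.2,-0.2,0.4],"claw": 0.2},{"linear": [0,0,8],"angular": [0,0,0],"claw": 0.2},{"linear": [0,0,2],"angular": [0,0,0],"claw": 0.2}])

```text
time_s: 7.03
tcp_pos: [0.5403, -0.2429, 0.0283]
orientation: [-3.141, 0.0, -0.001]
force: [-0.6, 0.8, -0.1]
width: 0.0566
```

```bash
python3 go.py .540 -.2433 .003 -.002
```

```text
t 7.03 pos [ 0.5403 -0.2429  0.0283] rpy [-3.141e+00  0.000e+00 -1.000e-03] F [-0.6  0.8 -0.1] w 0.0566 q [ 0.33  0.75  0.08  1.81 -0.1   0.59 -1.11]
turn [-0.   0.   0.1] rows 0.0  lin before turn [-0.3  0.5 25.3] | lin after turn [-0.3  0.4 25.3] rows 0.6
```

Emit:
drive_tool(rows=[{"linear": [0,0,11],"angular": [0,0,0],"claw": 0.2},{"linear": [0,0,10],"angular": [0,0,0],"claw": 0.2},{"linear": [0,0,3],"angular": [0,0,0],"claw": 0.2},{"linear": [0,0,0],"angular": [0,0,0],"claw": -1},{"linear": [0,0,0],"angular": [0,0,0],"claw": -1},{"linear": [0,0,0],"angular": [0,0,0],"claw": -1},{"linear": [0,0,0],"angular": [0,0,0],"claw": -1},{"linear": [0,0,0],"angular": [0,0,0],"claw": -1},{"linear": [0,0,0],"angular": [0,0,0],"claw": -1},{"linear": [0,0,0],"angular": [0,0,0],"claw": -1}])

```text
time_s: 7.87
tcp_pos: [0.5417, -0.2439, 0.0031]
orientation: [3.141, -0.003, -0.0]
force: [-1.0, -0.1, -0.0]
width: 0.0131
```

Emit:
drive_tool(rows=[{"linear": [0,0,0],"angular": [0,0,0],"claw": -1},{"linear": [0,0,0],"angular": [0,0,0],"claw": -1},{"linear": [0,0,0],"angular": [0,0,0],"claw": -1}])

```text
time_s: 8.12
tcp_pos: [0.5422, -0.244, 0.0037]
orientation: [3.141, -0.004, -0.0]
force: [-0.9, -0.2, 0.8]
width: 0.0008
```

Emit:
drive_tool(rows=[{"linear": [0,0,-8],"angular": [0,0,0],"claw": -1},{"linear": [0,0,-10],"angular": [0,0,0],"claw": -1},{"linear": [0,0,-12],"angular": [0,0,0],"claw": -1}])

```text
time_s: 8.37
tcp_pos: [0.5401, -0.2431, 0.0334]
orientation: [-3.141, 0.001, -0.0]
force: [0.7, -0.0, 0.1]
width: 0.0005
```

Run:
```python
from plant import bot
from h import *
s=bot.state()
for n in ["scene","wrist","top"]:
    p=bot.read_camera(n); im=p["image"][:,:,::-1].copy()
    q=proj(p,[s["tcp_pos"]])[0]; print(n,q,s["tcp_pos"])
    if n=="wrist": print(p["extrinsics"])
    cv2.circle(im,tuple(int(v) for v in q),4,(255,0,255),1)
    cv2.imwrite(f"pics/{n}4.png",im)
    if n=="scene":
        x,y=int(q[0]),int(q[1]); cv2.imwrite("pics/crop4.png",cv2.resize(im[y-70:y+60,x-90:x+90],None,fx=4,fy=4))
```

```text
scene [194.42571389 195.78140982] [ 0.54006821 -0.24307014  0.03340237]
wrist [279.31847944 238.83294627] [ 0.54006821 -0.24307014  0.03340237]
[[ 6.91802964e-04  9.68366289e-01  2.49532064e-01  6.14119581e-01]
 [-9.99999514e-01  4.94543020e-04  8.53212347e-04 -2.44075959e-01]
 [ 7.02817734e-04 -2.49532533e-01  9.68366161e-01  2.43328493e-01]
 [ 0.00000000e+00  0.00000000e+00  0.00000000e+00  1.00000000e+00]]
top [372.99446705 210.25261936] [ 0.54006821 -0.24307014  0.03340237]
```

View pics/crop4.png

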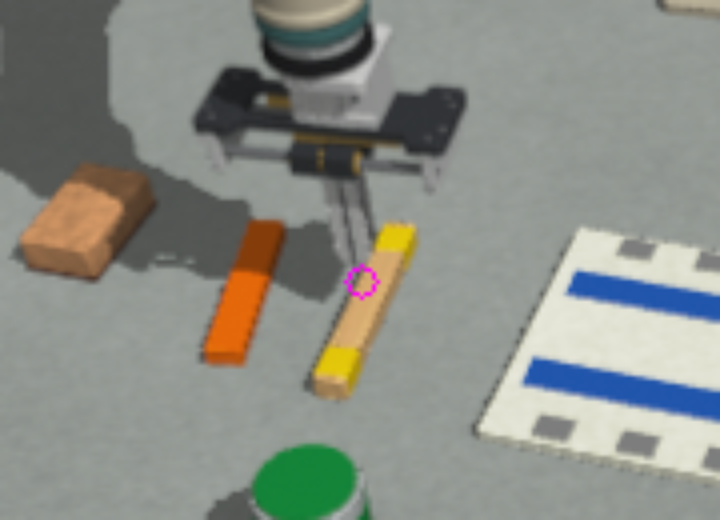

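View pics/wrist4.png

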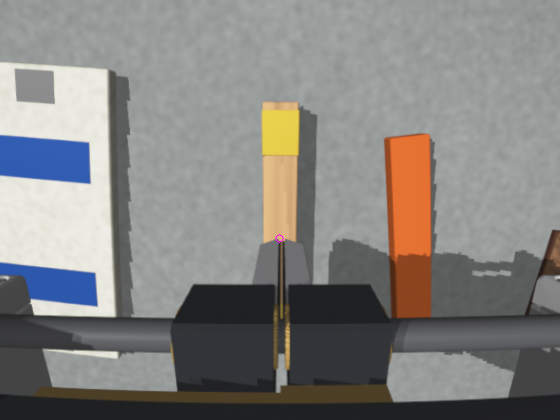

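Run:
```python
import cv2,numpy as np
a=cv2.imread("pics/scene4.png")[150:215,160:230]; b=cv2.imread("pics/top4.png")[170:260,330:430]
cv2.imwrite("pics/c5.png",np.hstack([cv2.resize(a,(400,371)),cv2.resize(b,(400,371))]))
```

```text
(no output)
```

View pics/c5.png

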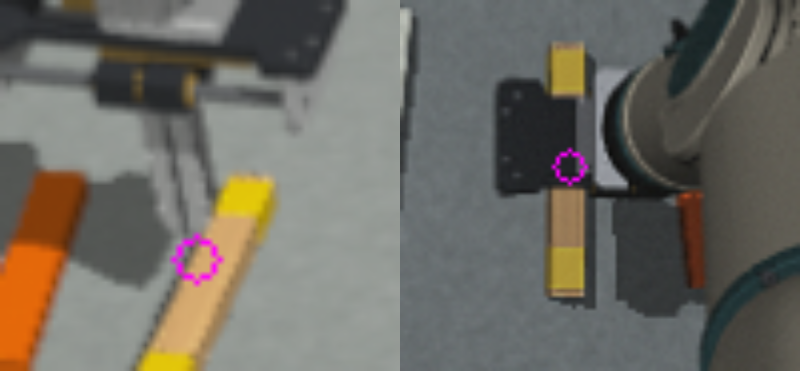

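Emit:
drive_tool(rows=[{"linear": [0,0,5],"angular": [0,0,0],"claw": -1},{"linear": [0,0,4],"angular": [0,0,0],"claw": -1}])

```text
time_s: 8.68
tcp_pos: [0.5423, -0.2439, 0.0257]
orientation: [3.14, -0.005, -0.0]
force: [-0.3, 0.4, -0.6]
width: 0.0003
```

Emit:
drive_tool(rows=[{"linear": [0,0,4],"angular": [0,0,0],"claw": -1}])

```text
time_s: 8.77
tcp_pos: [0.542, -0.2438, 0.021]
orientation: [3.141, -0.004, -0.0]
force: [-0.5, -0.6, -0.6]
width: 0.0005
```

Emit:
drive_tool(rows=[{"linear": [0,0,4],"angular": [0,0,0],"claw": -1}])

```text
time_s: 8.85
tcp_pos: [0.5416, -0.2437, 0.016]
orientation: [3.141, -0.003, -0.0]
force: [-0.9, 1.5, -0.3]
width: 0.0007
```

Emit:
drive_tool(rows=[{"linear": [0,0,3],"angular": [0,0,0],"claw": -1}])

```text
time_s: 8.93
tcp_pos: [0.541, -0.2434, 0.0118]
orientation: [3.142, -0.002, -0.0]
force: [0.0, 0.4, -0.8]
width: 0.0005
```

Emit:
drive_tool(rows=[{"linear": [0,0,3],"angular": [0,0,0],"claw": -1}])

```text
time_s: 9.02
tcp_pos: [0.5406, -0.2432, 0.0079]
orientation: [-3.141, -0.001, -0.0]
force: [0.3, 0.0, 0.7]
width: 0.0004
```

Emit:
drive_tool(rows=[{"linear": [0,0,3],"angular": [0,0,0],"claw": -1}])

```text
time_s: 9.1
tcp_pos: [0.5403, -0.2431, 0.0041]
orientation: [-3.141, -0.0, -0.0]
force: [-0.4, 0.2, -0.0]
width: 0.0003
```

Run:
```python
from plant import bot
from h import *
s=bot.state()
o=[]
for n in ["scene","wrist"]:
    p=bot.read_camera(n); im=p["image"][:,:,::-1].copy()
    q=proj(p,[s["tcp_pos"]])[0]; print(n,q,s["tcp_pos"])
    if n=="scene":
        x,y=194,195; o.append(cv2.resize(im[y-45:y+35,x-40:x+40],(400,400),interpolation=cv2.INTER_CUBIC))
    else: o.append(cv2.resize(im,(400,300))); o[-1]=cv2.copyMakeBorder(o[-1],0,100,0,0,0)
cv2.imwrite("pics/c6.png",np.hstack(o))
```

```text
scene [195.73272993 203.05998875] [ 0.54031185 -0.24307325  0.0041124 ]
wrist [280.99763115 237.1269947 ] [ 0.54031185 -0.24307325  0.0041124 ]
```

View pics/c6.png

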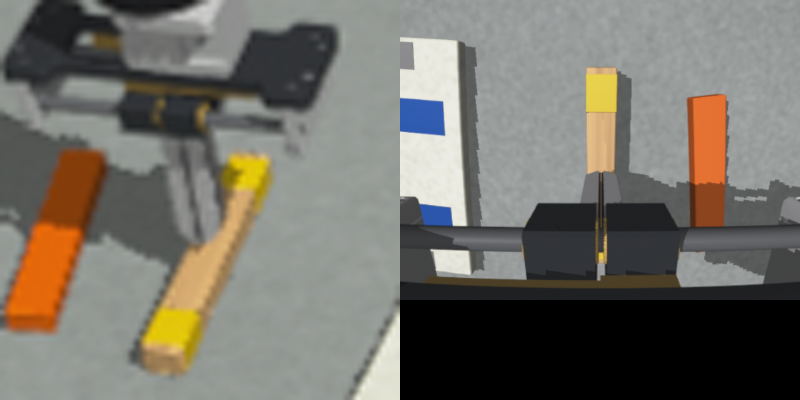

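Emit:
drive_tool(rows=[{"linear": [0,0,2],"angular": [0,0,0],"claw": -1}])

```text
time_s: 9.28
tcp_pos: [0.5403, -0.2431, 0.0021]
orientation: [-3.141, 0.0, -0.0]
force: [-0.3, -0.2, -0.2]
width: 0.0007
```

Emit:
drive_tool(rows=[{"linear": [0,0,2],"angular": [0,0,0],"claw": -1}])

```text
time_s: 9.37
tcp_pos: [0.5403, -0.2431, -0.0001]
orientation: [-3.141, 0.0, -0.0]
force: [-0.0, -0.9, -0.1]
width: 0.0005
```

Emit:
drive_tool(rows=[{"linear": [0,0,2],"angular": [0,0,0],"claw": -1}])

```text
time_s: 9.45
tcp_pos: [0.5405, -0.2432, -0.0021]
orientation: [-3.141, -0.0, -0.0]
force: [0.8, -0.9, 0.1]
width: 0.0002
```

Emit:
drive_tool(rows=[{"linear": [0,0,2],"angular": [0,0,0],"claw": -1}])

```text
time_s: 9.53
tcp_pos: [0.5406, -0.2432, -0.0042]
orientation: [-3.141, -0.001, -0.0]
force: [-1.0, -0.4, -0.1]
width: 0.0003
```

Emit:
drive_tool(rows=[{"linear": [0,0,2],"angular": [0,0,0],"claw": -1}])

```text
time_s: 9.62
tcp_pos: [0.5407, -0.2433, -0.0059]
orientation: [-3.141, -0.001, -0.0]
force: [-5.0, 2.7, 27.1]
width: 0.0005
```

Emit:
drive_tool(rows=[{"linear": [0,0,2],"angular": [0,0,0],"claw": -1}])

```text
time_s: 9.7
tcp_pos: [0.5408, -0.2433, -0.0059]
orientation: [-3.141, -0.001, -0.0]
force: [-7.5, 3.8, 32.9]
width: 0.0005
```

Emit:
drive_tool(rows=[{"linear": [0,0,2],"angular": [0,0,0],"claw": -1}])

```text
time_s: 9.78
tcp_pos: [0.5408, -0.2433, -0.0058]
orientation: [-3.141, -0.001, -0.001]
force: [-5.2, 1.8, 18.1]
width: 0.0006
```

Emit:
drive_tool(rows=[{"linear": [0,0,2],"angular": [0,0,0],"claw": -1}])

```text
time_s: 9.87
tcp_pos: [0.5408, -0.2433, -0.0058]
orientation: [-3.141, -0.002, -0.001]
force: [-4.3, 1.3, 16.1]
width: 0.0003
```

Run:
```python
from plant import bot
from h import *
s=bot.state(); t=s["tcp_pos"]
S_=bot.read_camera("scene");W=bot.read_camera("wrist")
print(W["extrinsics"])
for dx in (-.01,0,.01):
  for dz in (0,.015,.026): print(dx,dz,proj(S_,[t+[dx,0,dz]])[0],proj(W,[t+[dx,0,dz]])[0])
im=W["image"][:,:,::-1]; o=[cv2.resize(im[200:280,240:320],(400,400),interpolation=2)]
im=S_["image"][:,:,::-1]; o.append(cv2.resize(im[150:230,154:234],(400,400),interpolation=2)); cv2.imwrite("pics/c7.png",np.hstack(o))
```

```text
[[ 4.03229984e-04  9.67939242e-01  2.51184118e-01  6.13294742e-01]
 [-9.99999369e-01  6.53717562e-04 -9.13788475e-04 -2.43745476e-01]
 [-1.04869519e-03 -2.51183591e-01  9.67938895e-01  2.01349442e-01]
 [ 0.00000000e+00  0.00000000e+00  0.00000000e+00  1.00000000e+00]]
-0.01 0 [197.04329174 203.34777048] [280.65995389 251.49266617]
-0.01 0.015 [196.38142   199.7098278] [280.6048593  260.31517964]
-0.01 0.026 [195.88988366 197.00878833] [280.55933773 267.60648159]
0 0 [196.06635908 205.54227361] [280.66078301 237.52288499]
0 0.015 [195.39427835 201.90194197] [280.60497519 245.47567443]
0 0.026 [194.89513085 199.19897068] [280.55877577 252.06096925]
0.01 0 [195.07961775 207.7586216 ] [280.66172361 223.21130438]
0.01 0.015 [194.39715707 204.11602612] [280.60521142 230.24133006]
0.01 0.026 [193.89027021 201.4112141 ] [280.55833993 236.07366662]
```

View pics/c7.png

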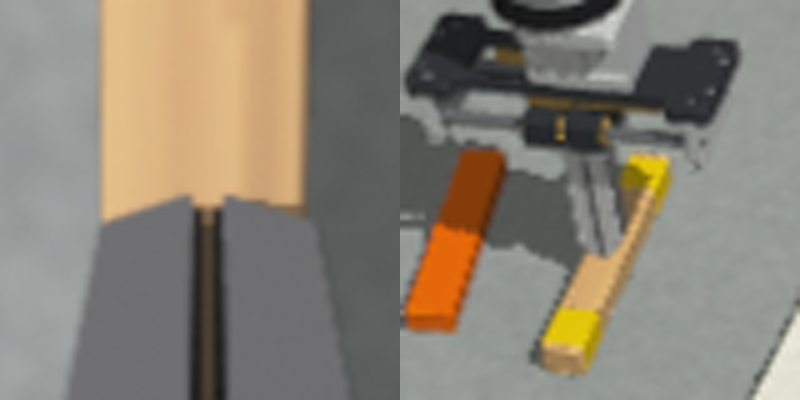

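Contact with the stick's top (z 0.020) came at reported z = −0.006, and both camera views agree: the real tips are about 26 mm above the reported TCP, with no xy offset. I'll aim 26 mm lower.

Emit:
drive_tool(rows=[{"linear": [0,0,-8],"angular": [0,0,0],"claw": -0.5},{"linear": [0,0,-8],"angular": [0,0,0],"claw": 0.2},{"linear": [0,0,0],"angular": [0,0,0],"claw": 0.2},{"linear": [0,0,0],"angular": [0,0,0],"claw": 0.2},{"linear": [0,0,0],"angular": [0,0,0],"claw": 0.2},{"linear": [0,0,0],"angular": [0,0,0],"claw": 0.2}])

```text
time_s: 10.47
tcp_pos: [0.5416, -0.2436, 0.0124]
orientation: [-3.142, -0.004, -0.001]
force: [0.4, 0.6, 0.6]
width: 0.0372
```

```bash
python3 go.py .540 -.2433 -.023 -.002
```

```text
t 10.47 pos [ 0.5416 -0.2436  0.0124] rpy [-3.142e+00 -4.000e-03 -1.000e-03] F [0.4 0.6 0.6] w 0.0372 q [ 0.33  0.77  0.07  1.81 -0.1   0.56 -1.1 ]
turn [-0.  -0.2  0.1] rows 0.0  lin before turn [-1.8 -0.3 35.4] | lin after turn [-1.6 -0.3 35.4] rows 0.9
```

Emit:
drive_tool(rows=[{"linear": [-1,0,0],"angular": [0,-0.2,0],"claw": 0.2},{"linear": [-0.5,0,1],"angular": [0,0,0],"claw": 0.2},{"linear": [0,0,8],"angular": [0,0,0],"claw": 0.2},{"linear": [0,0,10],"angular": [0,0,0],"claw": 0.2},{"linear": [0,0,8],"angular": [0,0,0],"claw": 0.2},{"linear": [0,0,4],"angular": [0,0,0],"claw": 0.2}])

```text
time_s: 10.97
tcp_pos: [0.5396, -0.2434, -0.0224]
orientation: [-3.141, 0.001, -0.001]
force: [0.1, 0.8, -0.6]
width: 0.0566
```

```bash
python3 go.py .540 -.2433 -.023 -.002
```

```text
t 10.97 pos [ 0.5396 -0.2434 -0.0224] rpy [-3.141e+00  1.000e-03 -1.000e-03] F [ 0.1  0.8 -0.6] w 0.0566 q [ 0.33  0.83  0.07  1.82 -0.1   0.49 -1.1 ]
turn [-0.   0.   0.1] rows 0.0  lin before turn [ 0.4 -0.1  0.6] | lin after turn [ 0.4 -0.1  0.6] rows 0.0
```

Emit:
drive_tool(rows=[{"linear": [0,0,0],"angular": [0,0,0],"claw": -1},{"linear": [0,0,0],"angular": [0,0,0],"claw": -1},{"linear": [0,0,0],"angular": [0,0,0],"claw": -1},{"linear": [0,0,0],"angular": [0,0,0],"claw": -1},{"linear": [0,0,0],"angular": [0,0,0],"claw": -1},{"linear": [0,0,0],"angular": [0,0,0],"claw": -1},{"linear": [0,0,0],"angular": [0,0,0],"claw": -1},{"linear": [0,0,0],"angular": [0,0,0],"claw": -1},{"linear": [0,0,0],"angular": [0,0,0],"claw": -1}], grip_force=25)

```text
time_s: 11.72
tcp_pos: [0.5387, -0.2431, -0.0241]
orientation: [-3.14, 0.003, -0.001]
force: [0.2, -0.5, -0.1]
width: 0.0237
```

Emit:
drive_tool(rows=[{"linear": [0,0,-10],"angular": [0,0,0],"claw": -1},{"linear": [0,0,-15],"angular": [0,0,0],"claw": -1},{"linear": [0,0,-20],"angular": [0,0,0],"claw": -1}])

```text
time_s: 11.97
tcp_pos: [0.5356, -0.2416, 0.0196]
orientation: [-3.137, 0.01, -0.001]
force: [1.1, -0.2, -0.3]
width: 0.0237
```

Emit:
drive_tool(rows=[{"linear": [0,0,-25],"angular": [0,0,-6],"claw": -1},{"linear": [0,0,-20],"angular": [0,0,-7],"claw": -1},{"linear": [0,0,-15],"angular": [0,0,-7],"claw": -1},{"linear": [0,0,0],"angular": [0,0,-7],"claw": -1},{"linear": [0,0,0],"angular": [0,0,-7],"claw": -1},{"linear": [0,0,0],"angular": [0,0,-7],"claw": -1},{"linear": [0,0,0],"angular": [0,0,-7],"claw": -1},{"linear": [0,0,0],"angular": [0,0,-7],"claw": -1},{"linear": [0,0,0],"angular": [0,0,-7],"claw": -1},{"linear": [0,0,0],"angular": [0,0,-7],"claw": -1},{"linear": [0,0,0],"angular": [0,0,-7],"claw": -1},{"linear": [0,0,0],"angular": [0,0,-5],"claw": -1}])

```text
time_s: 12.97
tcp_pos: [0.5395, -0.2465, 0.0989]
orientation: [3.138, 0.009, 1.451]
force: [-0.7, 0.3, -0.4]
width: 0.0237
```

```bash
python3 go.py .5998 -.0083 .07 1.474
```

```text
t 12.97 pos [ 0.5395 -0.2465  0.0989] rpy [3.138 0.009 1.451] F [-0.7  0.3 -0.4] w 0.0237 q [ 0.58  0.66 -0.32  1.76  0.3   0.76 -0.02]
turn [ 0.2  0.5 -1.3] rows 0.2  lin before turn [244.   31.2  26.7] | lin after turn [242.9  37.   28.9] rows 5.9
```

Emit:
drive_tool(rows=[{"linear": [25,3,0],"angular": [0.2,0.5,-1.3],"claw": -1},{"linear": [35,6,0],"angular": [0,0,0],"claw": -1},{"linear": [35,6,0],"angular": [0,0,0],"claw": -1},{"linear": [35,6,0],"angular": [0,0,0],"claw": -1},{"linear": [35,6,5],"angular": [0,0,0],"claw": -1},{"linear": [30,5,5],"angular": [0,0,0],"claw": -1},{"linear": [15,2,5],"angular": [0,0,0],"claw": -1},{"linear": [0,0,0],"angular": [0,0,0],"claw": -1}])

```text
time_s: 13.63
tcp_pos: [0.5964, -0.0405, 0.0883]
orientation: [3.136, 0.008, 1.466]
force: [-0.3, 0.5, -0.4]
width: 0.0239
```

```bash
python3 go.py .5998 -.0083 .05 1.474
python3 - <<'E'
from plant import bot
from h import *
p=bot.read_camera("wrist"); im=p["image"][:,:,::-1].copy()
b=np.array([.550,-.0035]);a=-.097; R=np.array([[np.cos(a),-np.sin(a)],[np.sin(a),np.cos(a)]])
def rect(cx,cy,lx,ly,col):
    c=np.array([[-1,-1],[1,-1],[1,1],[-1,1]])*[lx/2,ly/2]+[cx,cy]
    w=np.c_[(R@c.T).T+b,np.full(4,.012)]; cv2.polylines(im,[np.round(proj(p,w)).astype(np.int32)],True,col,1)
for x in(-.05,.05): rect(x,0,.03,.2,(0,255,0))
for x in(-.1,.1):
  for y in(-.062,0,.062): rect(x,y,.022,.028,(0,0,255))
cv2.imwrite("pics/b1.png",im)
E
```

```text
t 13.63 pos [ 0.5964 -0.0405  0.0883] rpy [3.136 0.008 1.466] F [-0.3  0.5 -0.4] w 0.0239 q [ 0.21  0.68 -0.3   1.76  0.29  0.75 -0.35]
turn [ 0.3  0.4 -0.4] rows 0.1  lin before turn [32.6 -0.2 38.1] | lin after turn [32.4  0.2 38.3] rows 1.2
```

View pics/b1.png

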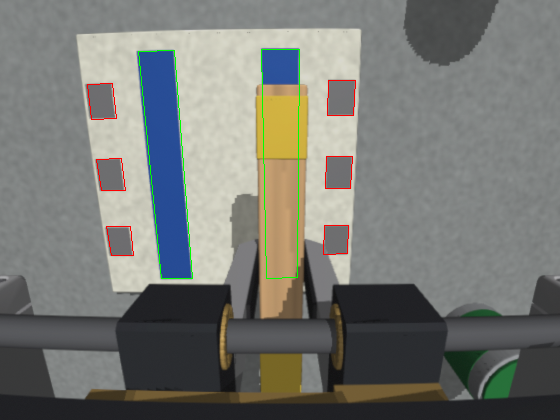

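The overlay matches the stripes and marks to about 1 px, so the board pose is good. Lowering onto the far stripe.

Emit:
drive_tool(rows=[{"linear": [14,0,15],"angular": [0.3,0.4,-0.4],"claw": -1},{"linear": [14,0,20],"angular": [0,0,0],"claw": -1},{"linear": [3,0,20],"angular": [0,0,0],"claw": -1},{"linear": [0,0,10],"angular": [0,0,0],"claw": -1},{"linear": [0,0,2],"angular": [0,0,0],"claw": -1}])

```text
time_s: 14.1
tcp_pos: [0.6009, -0.019, 0.0199]
orientation: [3.137, 0.006, 1.463]
force: [-0.6, 0.1, 0.1]
width: 0.0237
```

```bash
python3 go.py .5998 -.0083 -.01 1.474
```

```text
t 14.1 pos [ 0.6009 -0.019   0.0199] rpy [3.137 0.006 1.463] F [-0.6  0.1  0.1] w 0.0237 q [ 0.14  0.78 -0.26  1.78  0.33  0.62 -0.42]
turn [ 0.3  0.4 -0.6] rows 0.1  lin before turn [10.7 -2.4 29.9] | lin after turn [10.6 -2.2 29.9] rows 0.8
```

Emit:
drive_tool(rows=[{"linear": [6,-1,8],"angular": [0.2,0.3,-0.4],"claw": -1},{"linear": [6,-1,8],"angular": [0.1,0.2,-0.4],"claw": -1},{"linear": [0,0,5],"angular": [0,0,0],"claw": -1}])

```text
time_s: 14.35
tcp_pos: [0.6004, -0.0097, -0.0022]
orientation: [-3.141, -0.002, 1.474]
force: [0.1, 0.6, -0.3]
width: 0.0237
```

```bash
python3 go.py .5998 -.0083 -.01 1.474
```

```text
t 14.35 pos [ 0.6004 -0.0097 -0.0022] rpy [-3.141e+00 -2.000e-03  1.474e+00] F [ 0.1  0.6 -0.3] w 0.0237 q [ 0.13  0.81 -0.26  1.79  0.34  0.58 -0.43]
turn [-0.  -0.1 -0. ] rows 0.0  lin before turn [ 1.4 -0.7  7.8] | lin after turn [ 1.4 -0.7  7.8] rows 0.2
```

Emit:
drive_tool(rows=[{"linear": [0,0,4],"angular": [0,0,0],"claw": -1},{"linear": [0,0,4],"angular": [0,0,0],"claw": -1}])

```text
time_s: 14.52
tcp_pos: [0.6006, -0.0103, -0.0109]
orientation: [3.142, -0.002, 1.473]
force: [-0.9, 0.2, -0.2]
width: 0.0239
```

Emit:
drive_tool(rows=[{"linear": [0,0,1.5],"angular": [0,0,0],"claw": -1}])

```text
time_s: 14.6
tcp_pos: [0.6005, -0.0105, -0.0128]
orientation: [-3.141, -0.002, 1.473]
force: [-0.2, 0.9, 0.3]
width: 0.0237
```

Emit:
drive_tool(rows=[{"linear": [0,0,0],"angular": [0,0,0],"claw": 0.1},{"linear": [0,0,0],"angular": [0,0,0],"claw": 0.1},{"linear": [0,0,0],"angular": [0,0,0],"claw": 0.1},{"linear": [0,0,0],"angular": [0,0,0],"claw": 0.1},{"linear": [0,0,-10],"angular": [0,0,0],"claw": 0.1},{"linear": [0,0,-25],"angular": [0,0,0],"claw": 0.1},{"linear": [0,0,-35],"angular": [0,0,0],"claw": 0.1},{"linear": [0,0,-35],"angular": [0,0,0],"claw": 0.1}])

```text
time_s: 15.27
tcp_pos: [0.5954, -0.0112, 0.0913]
orientation: [-3.129, 0.0, 1.473]
force: [0.3, 0.0, 0.5]
width: 0.0518
```

```bash
python3 w.py spacer_yellow pics/w4.png 0.012 .5998 -.0083 1.474; python3 go.py .5235 .3435 .09 .104
```

```text
0.8 [ 0.6007 -0.0091  1.4744] 0.033
t 15.37 pos [ 0.6009 -0.0107  0.0963] rpy [-3.142e+00 -1.000e-03  1.473e+00] F [-0.4  0.9  0.3] w 0.0517 q [ 0.17  0.67 -0.32  1.73  0.28  0.78 -0.38]
turn [-0.1 -0.1 78.4] rows 11.0  lin before turn [ 344.9 -111.7    6.8] | lin after turn [ -40.2 -360.3    6.3] rows 8.7
```

View pics/w4.png

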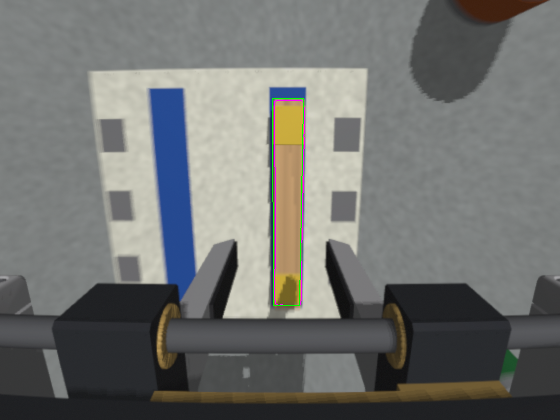

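Emit:
drive_tool(rows=[{"linear": [25,-8,0],"angular": [0,0,0],"claw": 0.2},{"linear": [36,-12,0],"angular": [0,0,0],"claw": 0.2},{"linear": [36,-12,0],"angular": [0,0,0],"claw": 0.2},{"linear": [36,-12,0],"angular": [0,0,0],"claw": 0.2},{"linear": [36,-12,0],"angular": [0,0,0],"claw": 0.2},{"linear": [36,-12,0],"angular": [0,0,3],"claw": 0.2},{"linear": [36,-12,0],"angular": [0,0,0],"claw": 0.2},{"linear": [36,-12,0],"angular": [0,0,0],"claw": 0.2},{"linear": [30,-10,0],"angular": [0,0,0],"claw": 0.2},{"linear": [15,-5,0],"angular": [0,0,0],"claw": 0.2}])

```text
time_s: 16.2
tcp_pos: [0.5359, 0.3262, 0.1002]
orientation: [3.131, 0.001, 1.401]
force: [-0.6, 0.8, 0.5]
width: 0.0565
```

Emit:
drive_tool(rows=[{"linear": [0,0,0],"angular": [0,0,7],"claw": 0.2},{"linear": [0,0,0],"angular": [0,0,7],"claw": 0.2},{"linear": [0,0,0],"angular": [0,0,7],"claw": 0.2},{"linear": [0,0,0],"angular": [0,0,7],"claw": 0.2},{"linear": [0,0,0],"angular": [0,0,7],"claw": 0.2},{"linear": [0,0,0],"angular": [0,0,7],"claw": 0.2},{"linear": [0,0,0],"angular": [0,0,7],"claw": 0.2},{"linear": [0,0,0],"angular": [0,0,7],"claw": 0.2},{"linear": [0,0,0],"angular": [0,0,7],"claw": 0.2},{"linear": [0,0,0],"angular": [0,0,7],"claw": 0.2},{"linear": [0,0,0],"angular": [0,0,4],"claw": 0.2}])

```text
time_s: 17.12
tcp_pos: [0.5283, 0.3376, 0.1015]
orientation: [-3.137, -0.007, 0.081]
force: [0.2, -0.2, -0.3]
width: 0.056
```

```bash
python3 go.py .5235 .3435 .06 .104
```

```text
t 17.12 pos [0.5283 0.3376 0.1015] rpy [-3.137 -0.007  0.081] F [ 0.2 -0.2 -0.3] w 0.056 q [-0.68  0.68  0.11  1.67 -0.1   0.79 -2.01]
turn [-0.2 -0.4 -1.3] rows 0.2  lin before turn [-4.6 -6.1 41.5] | lin after turn [-4.2 -6.4 41.5] rows 1.0
```

```bash
python3 w.py spacer_blue pics/w5.png 0 .5233 .3435 .103
```

```text
0.62 [0.5217 0.3435 0.109 ] 0.033
```

View pics/w5.png

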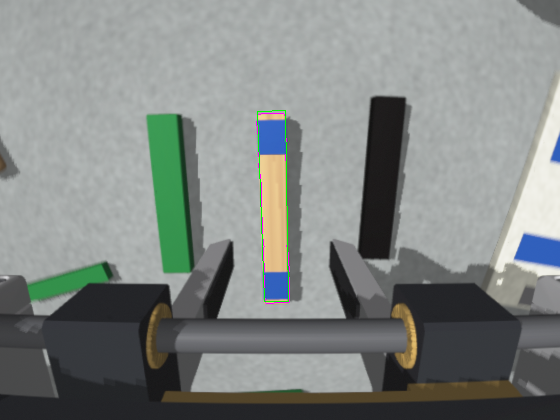

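The blue spacer sits between the open fingers; the fit agrees with the top view.

Emit:
drive_tool(rows=[{"linear": [-3,-3,15],"angular": [-0.1,-0.2,-0.8],"claw": 0.2},{"linear": [-3,-3,20],"angular": [-0.1,-0.2,-0.8],"claw": 0.2},{"linear": [0,0,20],"angular": [0,0,0],"claw": 0.2},{"linear": [0,0,20],"angular": [0,0,0],"claw": 0.2},{"linear": [0,0,8],"angular": [0,0,0],"claw": 0.2},{"linear": [0,0,2],"angular": [0,0,0],"claw": 0.2}])

```text
time_s: 17.72
tcp_pos: [0.5232, 0.3454, 0.0163]
orientation: [-3.137, -0.004, 0.132]
force: [-0.0, -0.5, -0.7]
width: 0.0563
```

```bash
python3 go.py .522 .3435 -.022 .107
```

```text
t 17.72 pos [0.5232 0.3454 0.0163] rpy [-3.137 -0.004  0.132] F [-0.  -0.5 -0.7] w 0.0563 q [-0.68  0.8   0.08  1.72 -0.1   0.62 -1.98]
turn [-0.2 -0.2  1.4] rows 0.2  lin before turn [-1.6  1.9 38.3] | lin after turn [-1.4  1.7 38.3] rows 0.9
```

Emit:
drive_tool(rows=[{"linear": [-1,1.5,12],"angular": [-0.1,-0.2,1.2],"claw": 0.2},{"linear": [0,0,14],"angular": [0,0,0],"claw": 0.2},{"linear": [0,0,8],"angular": [0,0,0],"claw": 0.2},{"linear": [0,0,2],"angular": [0,0,0],"claw": 0.2}])

```text
time_s: 18.05
tcp_pos: [0.5241, 0.3444, -0.0199]
orientation: [-3.137, -0.003, 0.11]
force: [0.4, 0.1, -0.4]
width: 0.0564
```

```bash
python3 go.py .522 .3435 -.023 .107
```

```text
t 18.05 pos [ 0.5241  0.3444 -0.0199] rpy [-3.137e+00 -3.000e-03  1.100e-01] F [ 0.4  0.1 -0.4] w 0.0564 q [-0.67  0.85  0.08  1.73 -0.11  0.56 -1.99]
turn [-0.3 -0.2  0.2] rows 0.1  lin before turn [-2.2  0.7  3.1] | lin after turn [-2.2  0.7  3.1] rows 0.1
```

Emit:
drive_tool(rows=[{"linear": [-2,1,3],"angular": [-0.2,-0.2,0.2],"claw": 0.2},{"linear": [0,0,0],"angular": [0,0,0],"claw": -1},{"linear": [0,0,0],"angular": [0,0,0],"claw": -1},{"linear": [0,0,0],"angular": [0,0,0],"claw": -1},{"linear": [0,0,0],"angular": [0,0,0],"claw": -1},{"linear": [0,0,0],"angular": [0,0,0],"claw": -1},{"linear": [0,0,0],"angular": [0,0,0],"claw": -1},{"linear": [0,0,0],"angular": [0,0,0],"claw": -1},{"linear": [0,0,0],"angular": [0,0,0],"claw": -1}])

```text
time_s: 18.8
tcp_pos: [0.5241, 0.3442, -0.0204]
orientation: [-3.139, -0.003, 0.106]
force: [0.2, 0.3, -0.3]
width: 0.0235
```

```bash
python3 go.py .522 .3435 -.023 .107
```

```text
t 18.8 pos [ 0.5241  0.3442 -0.0204] rpy [-3.139e+00 -3.000e-03  1.060e-01] F [ 0.2  0.3 -0.3] w 0.0235 q [-0.67  0.85  0.08  1.73 -0.11  0.56 -1.99]
turn [-0.2 -0.2 -0.1] rows 0.0  lin before turn [-2.1  0.5  2.6] | lin after turn [-2.1  0.5  2.6] rows 0.1
```

Emit:
drive_tool(rows=[{"linear": [0,0,-10],"angular": [0,0,0],"claw": -1},{"linear": [0,0,-25],"angular": [0,0,0],"claw": -1},{"linear": [0,0,-30],"angular": [0,0,0],"claw": -1},{"linear": [0,0,-25],"angular": [0,0,0],"claw": -1},{"linear": [0,0,-10],"angular": [0,0,0],"claw": -1}])

```text
time_s: 19.22
tcp_pos: [0.521, 0.3419, 0.0817]
orientation: [3.14, 0.004, 0.106]
force: [1.1, 0.2, 0.9]
width: 0.0239
```

```bash
python3 go.py .5005 .0033 .08 1.474
```

```text
t 19.22 pos [0.521  0.3419 0.0817] rpy [3.14  0.004 0.106] F [1.1 0.2 0.9] w 0.0239 q [-0.69  0.71  0.1   1.68 -0.1   0.76 -2.  ]
turn [ -0.1   0.3 -78.4] rows 10.9  lin before turn [-56.2 334.6   2.4] | lin after turn [-339.    12.3    1.7] rows 8.1
```

Emit:
drive_tool(rows=[{"linear": [-4,22,0],"angular": [0,0.2,0],"claw": -1},{"linear": [-6,36,0],"angular": [0,0,0],"claw": -1},{"linear": [-6,36,0],"angular": [0,0,0],"claw": -1},{"linear": [-6,36,0],"angular": [0,0,0],"claw": -1},{"linear": [-6,36,0],"angular": [0,0,0],"claw": -1},{"linear": [-6,36,0],"angular": [0,0,0],"claw": -1},{"linear": [-6,36,0],"angular": [0,0,0],"claw": -1},{"linear": [-6,36,0],"angular": [0,0,0],"claw": -1},{"linear": [-6,30,0],"angular": [0,0,0],"claw": -1},{"linear": [-3,15,0],"angular": [0,0,0],"claw": -1}])

```text
time_s: 20.05
tcp_pos: [0.5027, 0.0162, 0.0844]
orientation: [-3.133, -0.012, 0.12]
force: [-0.0, -0.4, -0.4]
width: 0.0242
```

Emit:
drive_tool(rows=[{"linear": [0,0,0],"angular": [0,0,-7],"claw": -1},{"linear": [0,0,0],"angular": [0,0,-7],"claw": -1},{"linear": [0,0,0],"angular": [0,0,-7],"claw": -1},{"linear": [0,0,0],"angular": [0,0,-7],"claw": -1},{"linear": [0,0,0],"angular": [0,0,-7],"claw": -1},{"linear": [0,0,0],"angular": [0,0,-7],"claw": -1},{"linear": [0,0,0],"angular": [0,0,-7],"claw": -1},{"linear": [0,0,0],"angular": [0,0,-7],"claw": -1},{"linear": [0,0,0],"angular": [0,0,-7],"claw": -1},{"linear": [0,0,0],"angular": [0,0,-7],"claw": -1},{"linear": [0,0,0],"angular": [0,0,-7],"claw": -1}])

```text
time_s: 20.97
tcp_pos: [0.5004, 0.005, 0.0851]
orientation: [3.132, -0.004, 1.489]
force: [-0.6, 0.4, -0.5]
width: 0.024
```

```bash
python3 go.py .5005 .0033 .03 1.474
```

```text
t 20.97 pos [0.5004 0.005  0.0851] rpy [ 3.132 -0.004  1.489] F [-0.6  0.4 -0.5] w 0.024 q [ 0.18  0.57 -0.35  2.03  0.34  0.59 -0.49]
turn [ 0.6 -0.2  0.8] rows 0.1  lin before turn [-1.9 -0.3 55.1] | lin after turn [-1.6  0.3 55.1] rows 1.3
```

Emit:
drive_tool(rows=[{"linear": [-1,0,15],"angular": [0.3,-0.1,0.5],"claw": -1},{"linear": [0,0,20],"angular": [0.3,-0.1,0.3],"claw": -1},{"linear": [0,0,20],"angular": [0,0,0],"claw": -1},{"linear": [0,0,10],"angular": [0,0,0],"claw": -1},{"linear": [0,0,3],"angular": [0,0,0],"claw": -1}])

```text
time_s: 21.38
tcp_pos: [0.5026, 0.0029, 0.0164]
orientation: [3.138, -0.001, 1.478]
force: [-0.6, 0.1, -1.1]
width: 0.0237
```

```bash
python3 go.py .5005 .0033 -.008 1.474
```

```text
t 21.38 pos [0.5026 0.0029 0.0164] rpy [ 3.138e+00 -1.000e-03  1.478e+00] F [-0.6  0.1 -1.1] w 0.0237 q [ 0.12  0.69 -0.27  2.06  0.41  0.44 -0.56]
turn [ 0.2 -0.1  0.2] rows 0.0  lin before turn [ 0.2 -2.2 24.4] | lin after turn [ 0.2 -2.1 24.4] rows 0.6
```

Emit:
drive_tool(rows=[{"linear": [0,-1,10],"angular": [0.2,0,0.2],"claw": -1},{"linear": [0,-1,8],"angular": [0,0,0],"claw": -1},{"linear": [0,0,3],"angular": [0,0,0],"claw": -1},{"linear": [0,0,1],"angular": [0,0,0],"claw": -1}])

```text
time_s: 21.72
tcp_pos: [0.5006, 0.0029, -0.0072]
orientation: [3.141, -0.001, 1.474]
force: [-0.2, 0.5, -0.0]
width: 0.0242
```

```bash
python3 go.py .5005 .0033 -.0085 1.474
```

```text
t 21.72 pos [ 0.5006  0.0029 -0.0072] rpy [ 3.141e+00 -1.000e-03  1.474e+00] F [-0.2  0.5 -0. ] w 0.0242 q [ 0.1   0.73 -0.24  2.07  0.43  0.39 -0.58]
turn [ 0.  -0.1  0. ] rows 0.0  lin before turn [ 0.4 -0.1  1.3] | lin after turn [ 0.4 -0.1  1.3] rows 0.0
```

Emit:
drive_tool(rows=[{"linear": [0,0,1.5],"angular": [0,0,0],"claw": -1},{"linear": [0,0,0],"angular": [0,0,0],"claw": 0.1},{"linear": [0,0,0],"angular": [0,0,0],"claw": 0.1},{"linear": [0,0,0],"angular": [0,0,0],"claw": 0.1},{"linear": [0,0,0],"angular": [0,0,0],"claw": 0.1},{"linear": [0,0,-10],"angular": [0,0,0],"claw": 0.1},{"linear": [0,0,-25],"angular": [0,0,0],"claw": 0.1},{"linear": [0,0,-35],"angular": [0,0,0],"claw": 0.1},{"linear": [0,0,-30],"angular": [0,0,0],"claw": 0.1},{"linear": [0,0,0],"angular": [0,0,0],"claw": 0.1}])

```text
time_s: 22.55
tcp_pos: [0.5003, 0.0035, 0.0979]
orientation: [-3.141, -0.001, 1.476]
force: [0.9, -0.5, 0.5]
width: 0.0515
```

```bash
python3 w.py spacer_blue pics/w6.png 0.012 .5003 .0013 1.474; python3 go.py .561 .249 .09 .066
```

```text
0.76 [5.0050e-01 1.2000e-03 1.4771e+00] 0.04
t 22.65 pos [0.498  0.0029 0.0944] rpy [-3.136  0.     1.475] F [-0.  -0.8 -0.7] w 0.0518 q [ 0.19  0.56 -0.37  2.01  0.33  0.63 -0.49]
turn [-0.2  0.2 80.8] rows 11.3  lin before turn [251.   39.3   4.2] | lin after turn [  79.1 -241.4    4.4] rows 6.1
```

View pics/w6.png

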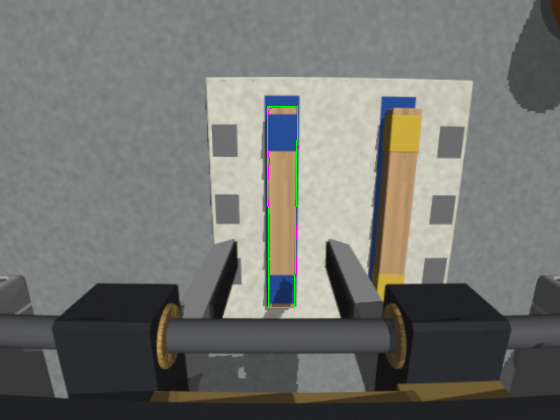

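Both spacers lie on their stripes. Next, the black slat.

Emit:
drive_tool(rows=[{"linear": [25,4,0],"angular": [0,0,0],"claw": 0.2},{"linear": [36,6,0],"angular": [0,0,0],"claw": 0.2},{"linear": [36,6,0],"angular": [0,0,0],"claw": 0.2},{"linear": [36,6,0],"angular": [0,0,0],"claw": 0.2},{"linear": [36,6,0],"angular": [0,0,0],"claw": 0.2},{"linear": [36,6,0],"angular": [0,0,0],"claw": 0.2},{"linear": [30,4,0],"angular": [0,0,0],"claw": 0.2},{"linear": [14,2,0],"angular": [0,0,0],"claw": 0.2}])

```text
time_s: 23.32
tcp_pos: [0.5577, 0.2454, 0.0833]
orientation: [-3.121, 0.013, 1.461]
force: [-0.3, 0.8, 0.3]
width: 0.0564
```

Emit:
drive_tool(rows=[{"linear": [0,0,0],"angular": [0,0,7],"claw": 0.2},{"linear": [0,0,0],"angular": [0,0,7],"claw": 0.2},{"linear": [0,0,0],"angular": [0,0,7],"claw": 0.2},{"linear": [0,0,0],"angular": [0,0,7],"claw": 0.2},{"linear": [0,0,0],"angular": [0,0,7],"claw": 0.2},{"linear": [0,0,0],"angular": [0,0,7],"claw": 0.2},{"linear": [0,0,0],"angular": [0,0,7],"claw": 0.2},{"linear": [0,0,0],"angular": [0,0,7],"claw": 0.2},{"linear": [0,0,0],"angular": [0,0,7],"claw": 0.2},{"linear": [0,0,0],"angular": [0,0,7],"claw": 0.2},{"linear": [0,0,0],"angular": [0,0,7],"claw": 0.2},{"linear": [0,0,0],"angular": [0,0,2],"claw": 0.2}])

```text
time_s: 24.32
tcp_pos: [0.5435, 0.2472, 0.0638]
orientation: [3.118, 0.052, 0.049]
force: [-1.2, -0.2, 0.3]
width: 0.0563
```

```bash
python3 go.py .561 .249 .02 .066; python3 w.py slat_black pics/w7.png 0.0 .561 .249 .066; python3 go.py .561 .249 .02 .066
```

```text
t 24.32 pos [0.5435 0.2472 0.0638] rpy [3.118 0.052 0.049] F [-1.2 -0.2  0.3] w 0.0563 q [-0.52  0.73  0.07  1.71 -0.07  0.76 -1.94]
turn [ 1.3  3.  -0.9] rows 0.5  lin before turn [19.9 -1.9 42.8] | lin after turn [17.6 -0.6 43.8] rows 1.1
0.62 [0.56   0.2484 0.0655] 0.031
t 24.42 pos [0.5433 0.2473 0.0638] rpy [3.119 0.052 0.055] F [ 0.2  0.6 -0.1] w 0.0564 q [-0.52  0.73  0.07  1.71 -0.06  0.77 -1.93]
turn [ 1.3  3.  -0.6] rows 0.5  lin before turn [20.1 -1.7 42.8] | lin after turn [17.8 -0.5 43.8] rows 1.1
```

View pics/w7.png

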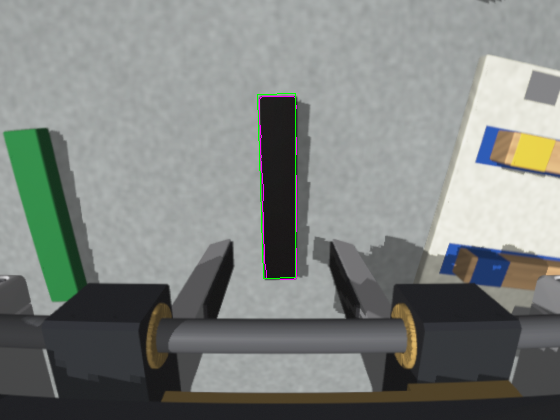

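Emit:
drive_tool(rows=[{"linear": [9,0,10],"angular": [0.7,1.5,-0.3],"claw": 0.2},{"linear": [8,0,12],"angular": [0.6,1.5,-0.3],"claw": 0.2},{"linear": [0,0,12],"angular": [0,0,0],"claw": 0.2},{"linear": [0,0,3],"angular": [0,0,0],"claw": 0.2}])

```text
time_s: 24.75
tcp_pos: [0.559, 0.2476, 0.023]
orientation: [3.141, -0.001, 0.075]
force: [0.0, -0.2, 0.3]
width: 0.0563
```

```bash
python3 go.py .5603 .2485 -.022 .0655
```

```text
t 24.75 pos [0.559  0.2476 0.023 ] rpy [ 3.141e+00 -1.000e-03  7.500e-02] F [ 0.  -0.2  0.3] w 0.0563 q [-0.5   0.77  0.05  1.76 -0.06  0.61 -1.9 ]
turn [ 0.  -0.   0.5] rows 0.1  lin before turn [ 1.3 -0.9 45. ] | lin after turn [ 1.3 -0.8 45. ] rows 1.1
```

Emit:
drive_tool(rows=[{"linear": [1,-1,12],"angular": [0,0,0.5],"claw": 0.2},{"linear": [0,0,14],"angular": [0,0,0],"claw": 0.2},{"linear": [0,0,12],"angular": [0,0,0],"claw": 0.2},{"linear": [0,0,4],"angular": [0,0,0],"claw": 0.2},{"linear": [0,0,1],"angular": [0,0,0],"claw": 0.2}])

```text
time_s: 25.17
tcp_pos: [0.5591, 0.2483, -0.0249]
orientation: [3.14, 0.002, 0.068]
force: [0.6, -0.3, 0.4]
width: 0.0565
```

```bash
python3 go.py .5603 .2485 -.022 .0655
```

```text
t 25.17 pos [ 0.5591  0.2483 -0.0249] rpy [3.14e+00 2.00e-03 6.80e-02] F [ 0.6 -0.3  0.4] w 0.0565 q [-0.49  0.85  0.05  1.77 -0.07  0.53 -1.91]
turn [0.1 0.1 0.1] rows 0.0  lin before turn [ 1.2 -0.1 -2.9] | lin after turn [ 1.3 -0.1 -2.9] rows 0.1
```

Emit:
drive_tool(rows=[{"linear": [1,0,-2],"angular": [0,0,0],"claw": -1},{"linear": [0,0,-1],"angular": [0,0,0],"claw": -1},{"linear": [0,0,0],"angular": [0,0,0],"claw": -1},{"linear": [0,0,0],"angular": [0,0,0],"claw": -1},{"linear": [0,0,0],"angular": [0,0,0],"claw": -1},{"linear": [0,0,0],"angular": [0,0,0],"claw": -1},{"linear": [0,0,0],"angular": [0,0,0],"claw": -1},{"linear": [0,0,0],"angular": [0,0,0],"claw": -1}])

```text
time_s: 25.83
tcp_pos: [0.5618, 0.2493, -0.0194]
orientation: [3.141, -0.001, 0.068]
force: [0.9, -0.5, -0.1]
width: 0.0276
```

```bash
python3 go.py .5603 .2485 -.022 .0655
```

```text
t 25.83 pos [ 0.5618  0.2493 -0.0194] rpy [ 3.141e+00 -1.000e-03  6.800e-02] F [ 0.9 -0.5 -0.1] w 0.0276 q [-0.49  0.84  0.05  1.76 -0.07  0.54 -1.91]
turn [ 0.  -0.1  0.2] rows 0.0  lin before turn [-1.5  0.7  2.6] | lin after turn [-1.5  0.7  2.6] rows 0.1
```

Emit:
drive_tool(rows=[{"linear": [0,0,-10],"angular": [0,0,0],"claw": -1},{"linear": [0,0,-25],"angular": [0,0,0],"claw": -1},{"linear": [0,0,-25],"angular": [0,0,0],"claw": -1},{"linear": [0,0,-12],"angular": [0,0,5],"claw": -1},{"linear": [0,0,0],"angular": [0,0,4.5],"claw": -1}])

```text
time_s: 26.25
tcp_pos: [0.5604, 0.2487, 0.0566]
orientation: [3.14, 0.002, -0.102]
force: [0.1, 0.8, -0.3]
width: 0.0277
```

```bash
python3 go.py .5515 -.0037 .06 -.097
```

```text
t 26.25 pos [0.5604 0.2487 0.0566] rpy [ 3.14e+00  2.00e-03 -1.02e-01] F [ 0.1  0.8 -0.3] w 0.0277 q [-0.53  0.73  0.11  1.73 -0.11  0.69 -2.03]
turn [ 0.1  0.1 -0.3] rows 0.0  lin before turn [ 17.  252.   -3.1] | lin after turn [ 15.6 252.1  -3.4] rows 6.1
```

Emit:
drive_tool(rows=[{"linear": [1,22,-1],"angular": [0,0,0],"claw": -1},{"linear": [2,35,-1],"angular": [0,0,0],"claw": -1},{"linear": [2,36,-1],"angular": [0,0,0],"claw": -1},{"linear": [2,36,0],"angular": [0,0,0],"claw": -1},{"linear": [2,36,0],"angular": [0,0,0],"claw": -1},{"linear": [2,34,0],"angular": [0,0,0],"claw": -1},{"linear": [2,25,0],"angular": [0,0,0],"claw": -1},{"linear": [1,12,0],"angular": [0,0,0],"claw": -1},{"linear": [0,0,0],"angular": [0,0,0],"claw": -1}])

```text
time_s: 27.0
tcp_pos: [0.5531, 0.0078, 0.0677]
orientation: [-3.136, -0.009, -0.099]
force: [0.4, 0.6, -0.7]
width: 0.0279
```

```bash
python3 go.py .5515 -.0037 .025 -.097
```

```text
t 27.0 pos [0.5531 0.0078 0.0677] rpy [-3.136 -0.009 -0.099] F [ 0.4  0.6 -0.7] w 0.0279 q [-0.1   0.64  0.06  1.91 -0.07  0.59 -1.66]
turn [-0.3 -0.5 -0.1] rows 0.1  lin before turn [-0.8 11.8 42.6] | lin after turn [-0.5 11.6 42.7] rows 1.1
```

Emit:
drive_tool(rows=[{"linear": [0,5,10],"angular": [-0.2,-0.3,0],"claw": -1},{"linear": [0,5,14],"angular": [-0.1,-0.2,0],"claw": -1},{"linear": [0,0,12],"angular": [0,0,0],"claw": -1},{"linear": [0,0,4],"angular": [0,0,0],"claw": -1}])

```text
time_s: 27.33
tcp_pos: [0.5543, 0.0, 0.0266]
orientation: [-3.139, -0.004, -0.097]
force: [0.0, 0.5, 0.2]
width: 0.0279
```

```bash
python3 go.py .5515 -.0037 .014 -.097
```

```text
t 27.33 pos [0.5543 0.     0.0266] rpy [-3.139 -0.004 -0.097] F [0.  0.5 0.2] w 0.0279 q [-0.08  0.71  0.05  1.92 -0.07  0.51 -1.65]
turn [-0.1 -0.3  0. ] rows 0.0  lin before turn [-2.5  4.  12.6] | lin after turn [-2.4  4.  12.6] rows 0.3
```

Emit:
drive_tool(rows=[{"linear": [-2,3,6],"angular": [-0.1,-0.2,0],"claw": -1},{"linear": [-1,1,4],"angular": [0,0,0],"claw": -1},{"linear": [0,0,1],"angular": [0,0,0],"claw": -1}])

```text
time_s: 27.58
tcp_pos: [0.5491, -0.0004, 0.0119]
orientation: [-3.14, 0.004, -0.091]
force: [-0.3, -0.3, -0.4]
width: 0.0275
```

Emit:
drive_tool(rows=[{"linear": [0,0,2],"angular": [0,0,0],"claw": -1}])

```text
time_s: 27.67
tcp_pos: [0.5492, -0.0002, 0.011]
orientation: [-3.141, 0.004, -0.091]
force: [-5.8, -1.0, 32.3]
width: 0.0276
```

```bash
python3 go.py .5515 -.0037 .0126 -.097
```

```text
t 27.67 pos [ 5.492e-01 -2.000e-04  1.100e-02] rpy [-3.141  0.004 -0.091] F [-5.8 -1.  32.3] w 0.0276 q [-0.08  0.73  0.05  1.93 -0.07  0.48 -1.64]
turn [-0.1  0.2  0.3] rows 0.1  lin before turn [ 2.6  3.3 -1.6] | lin after turn [ 2.6  3.2 -1.6] rows 0.1
```

Emit:
drive_tool(rows=[{"linear": [2,3,-4],"angular": [0,0.1,0.3],"claw": -1},{"linear": [0,0.5,0],"angular": [0,0,0],"claw": -1},{"linear": [0,0,2],"angular": [0,0,0],"claw": -1}])

```text
time_s: 27.92
tcp_pos: [0.5522, -0.0029, 0.0144]
orientation: [-3.14, -0.0, -0.095]
force: [0.2, -0.8, -0.1]
width: 0.0276
```

```bash
python3 go.py .5515 -.0037 .0116 -.097
```

```text
t 27.92 pos [ 0.5522 -0.0029  0.0144] rpy [-3.14  -0.    -0.095] F [ 0.2 -0.8 -0.1] w 0.0276 q [-0.07  0.73  0.05  1.93 -0.07  0.49 -1.64]
turn [-0.1 -0.   0.1] rows 0.0  lin before turn [-0.6  0.8  2.8] | lin after turn [-0.6  0.8  2.8] rows 0.1
```

Good; lower, release to a 50 mm opening, rise.

Emit:
drive_tool(rows=[{"linear": [0,0.5,2.5],"angular": [0,0,0],"claw": -1},{"linear": [0,0,0.5],"angular": [0,0,0],"claw": -1},{"linear": [0,0,0],"angular": [0,0,0],"claw": 0},{"linear": [0,0,0],"angular": [0,0,0],"claw": 0},{"linear": [0,0,0],"angular": [0,0,0],"claw": 0},{"linear": [0,0,0],"angular": [0,0,0],"claw": 0},{"linear": [0,0,-10],"angular": [0,0,0],"claw": 0},{"linear": [0,0,-25],"angular": [0,0,0],"claw": 0},{"linear": [0,0,-30],"angular": [0,0,0],"claw": 0},{"linear": [0,0,-10],"angular": [0,0,0],"claw": 0},{"linear": [0,0,0],"angular": [0,0,0],"claw": 0.2}])

```text
time_s: 28.83
tcp_pos: [0.5503, -0.0027, 0.0888]
orientation: [-3.14, 0.004, -0.093]
force: [0.2, -0.4, -0.5]
width: 0.0507
```

```bash
python3 w.py slat_black pics/w8.png 0.032 .550 -.0035 -.097; python3 go.py .5295 .4415 .09 .102
```

```text
0.79 [ 0.5512 -0.0037 -0.0974] 0.022
t 28.93 pos [ 0.5494 -0.0027  0.087 ] rpy [-3.14   0.006 -0.093] F [-0.8 -0.1 -0.1] w 0.0555 q [-0.09  0.61  0.06  1.88 -0.06  0.65 -1.65]
turn [ -0.1   0.4 -11.2] rows 1.6  lin before turn [ -61.2 -440.4   -1.9] | lin after turn [  25.4 -443.9   -3. ] rows 10.7
```

View pics/w8.png

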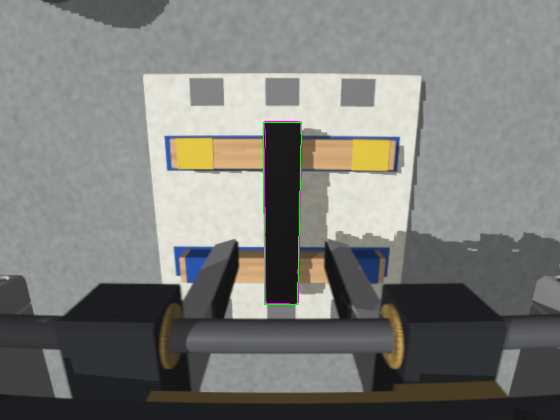

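The black slat is centred within 1 mm. Next, the mid-sized green slat.

Emit:
drive_tool(rows=[{"linear": [1,-20,0],"angular": [0,0.2,-6],"claw": 0.2},{"linear": [2,-35,0],"angular": [0,0.2,-5],"claw": 0.2},{"linear": [2.5,-38,0],"angular": [0,0,0],"claw": 0.2},{"linear": [2.5,-38,0],"angular": [0,0,0],"claw": 0.2},{"linear": [2.5,-38,0],"angular": [0,0,0],"claw": 0.2},{"linear": [2.5,-38,0],"angular": [0,0,0],"claw": 0.2},{"linear": [2.5,-38,0],"angular": [0,0,0],"claw": 0.2},{"linear": [2.5,-38,0],"angular": [0,0,0],"claw": 0.2},{"linear": [2.5,-38,0],"angular": [0,0,0],"claw": 0.2},{"linear": [2.5,-38,0],"angular": [0,0,0],"claw": 0.2},{"linear": [2.5,-38,0],"angular": [0,0,0],"claw": 0.2},{"linear": [1,-20,0],"angular": [0,0,0],"claw": 0.2}])

```text
time_s: 29.93
tcp_pos: [0.5328, 0.4192, 0.0693]
orientation: [3.13, 0.022, 0.091]
force: [-0.3, 1.9, -0.2]
width: 0.0564
```

```bash
python3 go.py .5295 .4415 .06 .102
```

```text
t 29.93 pos [0.5328 0.4192 0.0693] rpy [3.13  0.022 0.091] F [-0.3  1.9 -0.2] w 0.0564 q [-0.74  0.8   0.07  1.5  -0.07  0.87 -2.13]
turn [ 0.6  1.3 -0.6] rows 0.2  lin before turn [ -1.  -22.6   9. ] | lin after turn [ -1.  -22.5   9.3] rows 0.6
```

Emit:
drive_tool(rows=[{"linear": [-1,-10,2],"angular": [0.6,1.3,-0.6],"claw": 0.2},{"linear": [0,-4,2],"angular": [0,0,0],"claw": 0.2},{"linear": [0,0,0],"angular": [0,0,0],"claw": 0.2}])

```text
time_s: 30.18
tcp_pos: [0.5244, 0.4411, 0.0594]
orientation: [-3.141, 0.005, 0.112]
force: [0.5, -0.0, 0.3]
width: 0.0564
```

```bash
python3 w.py slat_green pics/w9.png 0.0 .5295 .4415 .102; python3 go.py .5295 .4415 .02 .102
```

```text
0.86 [0.5283 0.4411 0.1046] 0.022
0.59 [0.5295 0.4415 0.102 ] 1.0
t 30.28 pos [0.5254 0.4392 0.06  ] rpy [3.141 0.005 0.109] F [ 0.4 -1.   0.8] w 0.0569 q [-0.77  0.81  0.06  1.51 -0.07  0.83 -2.14]
turn [0.  0.3 0.4] rows 0.1  lin before turn [ 4.6 -1.9 39.9] | lin after turn [ 4.4 -1.9 40. ] rows 1.0
```

View pics/w9.png

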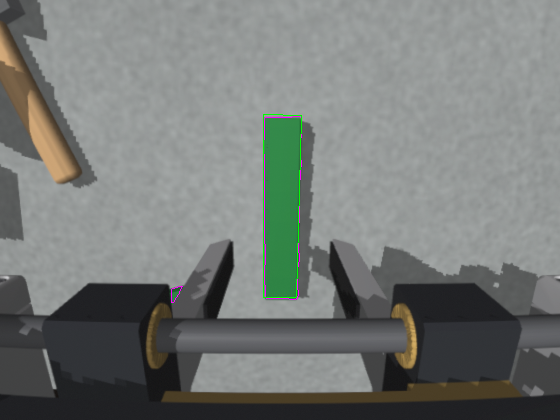

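Emit:
drive_tool(rows=[{"linear": [3,-1,12],"angular": [0,0.3,0.3],"claw": 0.2},{"linear": [0,-0.5,15],"angular": [0,0,0],"claw": 0.2},{"linear": [0,0,15],"angular": [0,0,0],"claw": 0.2},{"linear": [0,0,6],"angular": [0,0,0],"claw": 0.2},{"linear": [0,0,1],"angular": [0,0,0],"claw": 0.2}])

```text
time_s: 30.7
tcp_pos: [0.5346, 0.4322, 0.0081]
orientation: [3.137, -0.004, 0.091]
force: [-0.0, 0.1, 0.6]
width: 0.0566
```

```bash
python3 go.py .529 .4413 -.022 .103
```

```text
t 30.7 pos [0.5346 0.4322 0.0081] rpy [ 3.137 -0.004  0.091] F [-0.   0.1  0.6] w 0.0566 q [-0.76  0.88  0.07  1.53 -0.07  0.73 -2.15]
turn [ 0.3 -0.2 -0.7] rows 0.1  lin before turn [-4.9 -9.7 30. ] | lin after turn [-4.7 -9.6 30.1] rows 0.8
```

Emit:
drive_tool(rows=[{"linear": [-3,-6,4],"angular": [0.2,-0.1,-0.4],"claw": 0.2},{"linear": [-1,-2,4],"angular": [0,0,0],"claw": 0.2}])

```text
time_s: 30.87
tcp_pos: [0.5317, 0.4376, -0.0002]
orientation: [3.139, -0.003, 0.095]
force: [-0.7, 0.5, -0.5]
width: 0.056
```

```bash
python3 go.py .529 .4413 -.022 .103
```

```text
t 30.87 pos [ 5.317e-01  4.376e-01 -2.000e-04] rpy [ 3.139e+00 -3.000e-03  9.500e-02] F [-0.7  0.5 -0.5] w 0.056 q [-0.77  0.89  0.06  1.53 -0.07  0.72 -2.15]
turn [ 0.1 -0.2 -0.5] rows 0.1  lin before turn [-2.4 -4.  21.8] | lin after turn [-2.3 -3.9 21.8] rows 0.5
```

Emit:
drive_tool(rows=[{"linear": [-1.5,-3.5,8],"angular": [0.1,-0.2,-0.4],"claw": 0.2},{"linear": [-0.5,-1,8],"angular": [0,0,0],"claw": 0.2},{"linear": [0,0,4],"angular": [0,0,0],"claw": 0.2},{"linear": [0,0,1],"angular": [0,0,0],"claw": 0.2}])

```text
time_s: 31.2
tcp_pos: [0.5291, 0.4438, -0.0226]
orientation: [-3.141, -0.0, 0.103]
force: [-0.2, -0.4, 0.8]
width: 0.0563
```

```bash
python3 go.py .529 .4413 -.022 .103
```

```text
t 31.2 pos [ 0.5291  0.4438 -0.0226] rpy [-3.141 -0.     0.103] F [-0.2 -0.4  0.8] w 0.0563 q [-0.77  0.92  0.06  1.53 -0.07  0.69 -2.15]
turn [-0.1 -0.   0. ] rows 0.0  lin before turn [-0.4  2.4 -0.6] | lin after turn [-0.4  2.4 -0.6] rows 0.1
```

Emit:
drive_tool(rows=[{"linear": [0,1.5,0],"angular": [0,0,0],"claw": -1},{"linear": [0,0,0],"angular": [0,0,0],"claw": -1},{"linear": [0,0,0],"angular": [0,0,0],"claw": -1},{"linear": [0,0,0],"angular": [0,0,0],"claw": -1},{"linear": [0,0,0],"angular": [0,0,0],"claw": -1},{"linear": [0,0,0],"angular": [0,0,0],"claw": -1},{"linear": [0,0,0],"angular": [0,0,0],"claw": -1},{"linear": [0,0,0],"angular": [0,0,0],"claw": -1}])

```text
time_s: 31.87
tcp_pos: [0.5297, 0.4423, -0.0219]
orientation: [-3.14, -0.001, 0.103]
force: [-0.0, -0.8, -0.2]
width: 0.0278
```

```bash
python3 go.py .529 .4413 -.022 .103; python3 -c "
import numpy as np
a=-.097
for y in(-.062,.062): print(.550-y*np.sin(a),-.0035+y*np.cos(a))"
```

```text
t 31.87 pos [ 0.5297  0.4423 -0.0219] rpy [-3.14e+00 -1.00e-03  1.03e-01] F [-0.  -0.8 -0.2] w 0.0278 q [-0.77  0.92  0.06  1.53 -0.07  0.69 -2.15]
turn [-0.1 -0.1  0. ] rows 0.0  lin before turn [-0.8  0.9  0.1] | lin after turn [-0.8  0.9  0.1] rows 0.0
0.5439954265185347 -0.06520854962892648
0.5560045734814654 0.058208549628926486
```

Emit:
drive_tool(rows=[{"linear": [0,0,-10],"angular": [0,0,0],"claw": -1},{"linear": [0,0,-25],"angular": [0,0,0],"claw": -1},{"linear": [0,0,-28],"angular": [0,0,0],"claw": -1},{"linear": [0,0,-18],"angular": [0,0,6],"claw": -1},{"linear": [0,0,0],"angular": [0,0,5.5],"claw": -1}])

```text
time_s: 32.28
tcp_pos: [0.5284, 0.4411, 0.0627]
orientation: [3.141, 0.003, -0.103]
force: [0.7, 0.9, -0.7]
width: 0.0277
```

```bash
python3 go.py .545 -.0653 .06 -.097
```

```text
t 32.28 pos [0.5284 0.4411 0.0627] rpy [ 3.141e+00  3.000e-03 -1.030e-01] F [ 0.7  0.9 -0.7] w 0.0277 q [-0.8   0.82  0.12  1.5  -0.12  0.84 -2.31]
turn [ 0.   0.2 -0.4] rows 0.1  lin before turn [ 68.6 502.    2.9] | lin after turn [ 65.5 502.4   2.7] rows 12.2
```

Emit:
drive_tool(rows=[{"linear": [3,22,0],"angular": [0,0.2,-0.3],"claw": -1},{"linear": [5,38,-1],"angular": [0,0,0],"claw": -1},{"linear": [5,38,-1],"angular": [0,0,0],"claw": -1},{"linear": [5,38,-1],"angular": [0,0,0],"claw": -1},{"linear": [5,38,0],"angular": [0,0,0],"claw": -1},{"linear": [5,38,0],"angular": [0,0,0],"claw": -1},{"linear": [5,38,0],"angular": [0,0,0],"claw": -1},{"linear": [5,38,0],"angular": [0,0,0],"claw": -1},{"linear": [5,38,0],"angular": [0,0,0],"claw": -1},{"linear": [5,38,0],"angular": [0,0,0],"claw": -1},{"linear": [5,38,0],"angular": [0,0,0],"claw": -1}])

```text
time_s: 33.2
tcp_pos: [0.546, 0.0385, 0.0736]
orientation: [-3.123, -0.016, -0.08]
force: [0.6, -0.0, -0.4]
width: 0.0275
```

```bash
python3 go.py .545 -.0653 .06 -.097
```

```text
t 33.2 pos [0.546  0.0385 0.0736] rpy [-3.123 -0.016 -0.08 ] F [ 0.6 -0.  -0.4] w 0.0275 q [-0.13  0.62  0.03  1.93 -0.07  0.58 -1.7 ]
turn [-1.1 -0.9  1. ] rows 0.2  lin before turn [  7.1 103.8  11.7] | lin after turn [  9.1 103.4  13.6] rows 2.5
```

Emit:
drive_tool(rows=[{"linear": [2,32,1],"angular": [-0.5,-0.4,0.5],"claw": -1},{"linear": [2,28,1],"angular": [-0.5,-0.4,0.5],"claw": -1},{"linear": [2,18,2],"angular": [0,0,0],"claw": -1},{"linear": [1,6,2],"angular": [0,0,0],"claw": -1},{"linear": [0,0,2],"angular": [0,0,0],"claw": -1}])

```text
time_s: 33.62
tcp_pos: [0.5467, -0.0638, 0.0695]
orientation: [3.137, -0.008, -0.115]
force: [0.4, -0.5, 0.2]
width: 0.0278
```

```bash
python3 go.py .545 -.0653 .03 -.097
```

```text
t 33.62 pos [ 0.5467 -0.0638  0.0695] rpy [ 3.137 -0.008 -0.115] F [ 0.4 -0.5  0.2] w 0.0278 q [ 0.03  0.63  0.05  1.91 -0.04  0.59 -1.58]
turn [ 0.3 -0.5 -1.1] rows 0.2  lin before turn [-1.8  1.5 39.5] | lin after turn [-1.5  1.7 39.5] rows 0.9
```

Emit:
drive_tool(rows=[{"linear": [-1,0,10],"angular": [0.3,-0.4,-0.8],"claw": -1},{"linear": [0,0,14],"angular": [0,0,0],"claw": -1},{"linear": [0,0,12],"angular": [0,0,0],"claw": -1},{"linear": [0,0,3],"angular": [0,0,0],"claw": -1}])

```text
time_s: 33.95
tcp_pos: [0.5476, -0.0572, 0.0294]
orientation: [-3.136, -0.004, -0.093]
force: [0.0, -0.2, -1.3]
width: 0.0274
```

```bash
python3 go.py .545 -.0653 .012 -.097
```

```text
t 33.95 pos [ 0.5476 -0.0572  0.0294] rpy [-3.136 -0.004 -0.093] F [ 0.  -0.2 -1.3] w 0.0274 q [ 0.04  0.7   0.03  1.93 -0.04  0.51 -1.56]
turn [-0.3 -0.2  0.3] rows 0.1  lin before turn [-1.9  8.4 17.4] | lin after turn [-1.8  8.3 17.4] rows 0.5
```

Emit:
drive_tool(rows=[{"linear": [-1,5,5],"angular": [-0.2,-0.1,0.2],"claw": -1},{"linear": [-0.5,2,4],"angular": [0,0,0],"claw": -1},{"linear": [0,0,2],"angular": [0,0,0],"claw": -1}])

```text
time_s: 34.2
tcp_pos: [0.5451, -0.0595, 0.0166]
orientation: [-3.137, 0.0, -0.089]
force: [0.4, -0.7, -1.4]
width: 0.0279
```

```bash
python3 go.py .545 -.0653 .0105 -.097
```

```text
t 34.2 pos [ 0.5451 -0.0595  0.0166] rpy [-3.137  0.    -0.089] F [ 0.4 -0.7 -1.4] w 0.0279 q [ 0.05  0.72  0.02  1.93 -0.04  0.49 -1.56]
turn [-0.2  0.   0.5] rows 0.1  lin before turn [0.4 5.8 6.1] | lin after turn [0.4 5.8 6.1] rows 0.2
```

Emit:
drive_tool(rows=[{"linear": [0,5.5,1],"angular": [-0.1,0,0.5],"claw": -1},{"linear": [0,0,2],"angular": [0,0,0],"claw": -1}])

```text
time_s: 34.37
tcp_pos: [0.5448, -0.0647, 0.0134]
orientation: [-3.139, 0.0, -0.097]
force: [0.5, -0.9, -1.0]
width: 0.0281
```

```bash
python3 go.py .545 -.0653 .0105 -.097
```

```text
t 34.37 pos [ 0.5448 -0.0647  0.0134] rpy [-3.139  0.    -0.097] F [ 0.5 -0.9 -1. ] w 0.0281 q [ 0.05  0.73  0.03  1.94 -0.04  0.48 -1.56]
turn [-0.1  0.  -0. ] rows 0.0  lin before turn [0.3 0.6 2.9] | lin after turn [0.3 0.6 2.9] rows 0.1
```

Emit:
drive_tool(rows=[{"linear": [0,0,2.5],"angular": [0,0,0],"claw": -1},{"linear": [0,0,0.5],"angular": [0,0,0],"claw": -1},{"linear": [0,0,0],"angular": [0,0,0],"claw": -0.05},{"linear": [0,0,0],"angular": [0,0,0],"claw": -0.05},{"linear": [0,0,0],"angular": [0,0,0],"claw": -0.05},{"linear": [0,0,0],"angular": [0,0,0],"claw": -0.05},{"linear": [0,0,-10],"angular": [0,0,0],"claw": -0.05},{"linear": [0,0,-25],"angular": [0,0,0],"claw": -0.05},{"linear": [0,0,-30],"angular": [0,0,0],"claw": -0.05},{"linear": [0,0,-10],"angular": [0,0,0],"claw": 0.2},{"linear": [0,0,0],"angular": [0,0,0],"claw": 0.2}])

```text
time_s: 35.28
tcp_pos: [0.545, -0.0652, 0.0908]
orientation: [-3.139, -0.0, -0.098]
force: [-0.4, -0.9, -0.5]
width: 0.0544
```

```bash
python3 w.py slat_green pics/w10.png 0.032 .544 -.0652 -.097; python3 go.py .534 -.3405 .09 .116
```

```text
0.56 [ 0.5442 -0.0655 -0.0962] 0.034
t 35.38 pos [ 0.5441 -0.065   0.089 ] rpy [-3.139e+00  2.000e-03 -9.800e-02] F [-0.7  1.2  0.1] w 0.0563 q [ 0.05  0.61  0.04  1.89 -0.04  0.65 -1.56]
turn [ -0.2   0.1 -12.2] rows 1.7  lin before turn [ 16.9 275.1  -1.8] | lin after turn [-41.9 272.4  -1. ] rows 6.6
```

View pics/w10.png

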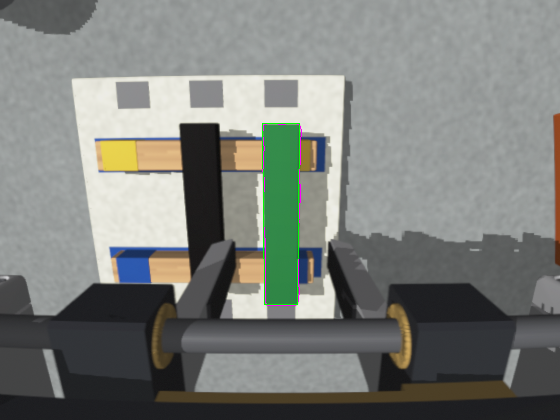

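Green is in place. Now the orange slat.

Emit:
drive_tool(rows=[{"linear": [-2,20,0],"angular": [0,0,-6],"claw": 0.2},{"linear": [-5,35,0],"angular": [0,0,-6],"claw": 0.2},{"linear": [-6,36,0],"angular": [0,0,0],"claw": 0.2},{"linear": [-6,36,0],"angular": [0,0,0],"claw": 0.2},{"linear": [-6,36,0],"angular": [0,0,0],"claw": 0.2},{"linear": [-6,36,0],"angular": [0,0,0],"claw": 0.2},{"linear": [-5,30,0],"angular": [0,0,0],"claw": 0.2},{"linear": [-3,20,0],"angular": [0,0,0],"claw": 0.2},{"linear": [0,6,0],"angular": [0,0,0],"claw": 0.2}])

```text
time_s: 36.13
tcp_pos: [0.5228, -0.325, 0.0765]
orientation: [-3.127, 0.015, 0.135]
force: [0.1, -0.3, -0.1]
width: 0.0562
```

```bash
python3 go.py .534 -.3405 .06 .116
```

```text
t 36.13 pos [ 0.5228 -0.325   0.0765] rpy [-3.127  0.015  0.135] F [ 0.1 -0.3 -0.1] w 0.0562 q [ 0.55  0.71 -0.06  1.69  0.06  0.77 -0.97]
turn [-0.8  0.9  1.1] rows 0.2  lin before turn [ 9.2 17.1 16.1] | lin after turn [ 9.3 16.7 16.5] rows 0.6
```

Emit:
drive_tool(rows=[{"linear": [5,9,5],"angular": [-0.8,0.9,1.1],"claw": 0.2},{"linear": [3,4,5],"angular": [0,0,0],"claw": 0.2},{"linear": [0,0,2],"angular": [0,0,0],"claw": 0.2}])

```text
time_s: 36.38
tcp_pos: [0.5306, -0.3375, 0.0608]
orientation: [-3.138, 0.002, 0.112]
force: [0.7, -0.1, 0.2]
width: 0.0564
```

```bash
python3 w.py slat_orange pics/w11.png 0.0 .534 -.3405 .116; python3 go.py .534 -.3405 .02 .116
```

```text
0.85 [ 0.5342 -0.3415  0.1237] 0.03
t 36.48 pos [ 0.5302 -0.3361  0.061 ] rpy [-3.137e+00  3.000e-03  1.130e-01] F [0.2 0.8 0.2] w 0.0561 q [ 0.55  0.74 -0.06  1.68  0.05  0.73 -0.98]
turn [-0.3  0.2 -0.2] rows 0.0  lin before turn [ 3.4  5.  41. ] | lin after turn [ 3.3  4.8 41. ] rows 1.0
```

View pics/w11.png

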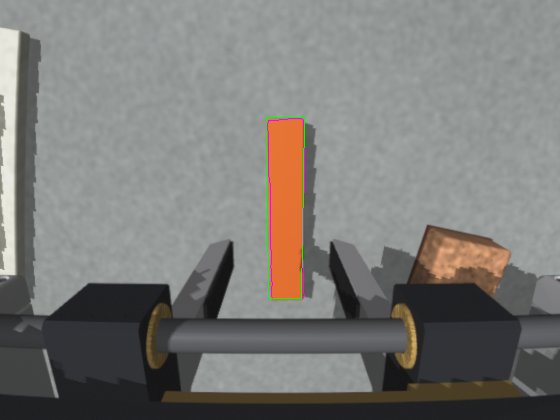

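Emit:
drive_tool(rows=[{"linear": [2,3,10],"angular": [-0.2,0.2,-0.3],"claw": 0.2},{"linear": [1.5,2.5,13],"angular": [0,0,0],"claw": 0.2},{"linear": [0,0,12],"angular": [0,0,0],"claw": 0.2},{"linear": [0,0,6],"angular": [0,0,0],"claw": 0.2},{"linear": [0,0,2],"angular": [0,0,0],"claw": 0.2}])

```text
time_s: 36.9
tcp_pos: [0.5364, -0.3363, 0.0141]
orientation: [-3.138, -0.001, 0.126]
force: [0.1, -0.4, -0.4]
width: 0.0565
```

```bash
python3 go.py .534 -.341 -.022 .12
```

```text
t 36.9 pos [ 0.5364 -0.3363  0.0141] rpy [-3.138e+00 -1.000e-03  1.260e-01] F [ 0.1 -0.4 -0.4] w 0.0565 q [ 0.55  0.81 -0.06  1.69  0.06  0.64 -0.98]
turn [-0.2 -0.1  0.3] rows 0.1  lin before turn [-3.1  4.5 36. ] | lin after turn [-3.   4.4 36.1] rows 0.9
```

Emit:
drive_tool(rows=[{"linear": [-2,3.5,8],"angular": [-0.2,0,0.3],"claw": 0.2},{"linear": [-1,1,10],"angular": [0,0,0],"claw": 0.2},{"linear": [0,0,9],"angular": [0,0,0],"claw": 0.2},{"linear": [0,0,6],"angular": [0,0,0],"claw": 0.2},{"linear": [0,0,1],"angular": [0,0,0],"claw": 0.2}])

```text
time_s: 37.32
tcp_pos: [0.533, -0.3409, -0.0247]
orientation: [-3.141, 0.0, 0.121]
force: [-0.2, -0.9, -0.7]
width: 0.0562
```

```bash
python3 go.py .534 -.341 -.022 .12
```

```text
t 37.32 pos [ 0.533  -0.3409 -0.0247] rpy [-3.141  0.     0.121] F [-0.2 -0.9 -0.7] w 0.0562 q [ 0.55  0.87 -0.05  1.7   0.07  0.57 -0.98]
turn [-0.  0.  0.] rows 0.0  lin before turn [ 1.   0.2 -2.7] | lin after turn [ 1.   0.2 -2.7] rows 0.1
```

Emit:
drive_tool(rows=[{"linear": [1,0,-2],"angular": [0,0,0],"claw": -1},{"linear": [0,0,0],"angular": [0,0,0],"claw": -1},{"linear": [0,0,0],"angular": [0,0,0],"claw": -1},{"linear": [0,0,0],"angular": [0,0,0],"claw": -1},{"linear": [0,0,0],"angular": [0,0,0],"claw": -1},{"linear": [0,0,0],"angular": [0,0,0],"claw": -1},{"linear": [0,0,0],"angular": [0,0,0],"claw": -1},{"linear": [0,0,0],"angular": [0,0,0],"claw": -1}])

```text
time_s: 37.98
tcp_pos: [0.5351, -0.3414, -0.0213]
orientation: [3.141, -0.002, 0.12]
force: [-0.6, 0.1, -0.7]
width: 0.0279
```

```bash
python3 go.py .534 -.341 -.022 .12
```

```text
t 37.98 pos [ 0.5351 -0.3414 -0.0213] rpy [ 3.141e+00 -2.000e-03  1.200e-01] F [-0.6  0.1 -0.7] w 0.0279 q [ 0.55  0.86 -0.05  1.7   0.07  0.58 -0.99]
turn [ 0.  -0.1  0. ] rows 0.0  lin before turn [-1.1 -0.5  0.7] | lin after turn [-1.1 -0.5  0.7] rows 0.0
```

Emit:
drive_tool(rows=[{"linear": [0,0,-10],"angular": [0,0,0],"claw": -1},{"linear": [0,0,-25],"angular": [0,0,0],"claw": -1},{"linear": [0,0,-28],"angular": [0,0,0],"claw": -1},{"linear": [0,0,-18],"angular": [0,0,6.5],"claw": -1},{"linear": [0,0,0],"angular": [0,0,6],"claw": -1}])

```text
time_s: 38.4
tcp_pos: [0.5337, -0.3404, 0.0637]
orientation: [-3.139, 0.001, -0.104]
force: [0.4, -0.1, -0.7]
width: 0.0281
```

```bash
python3 go.py .557 .0581 .06 -.097
```

```text
t 38.4 pos [ 0.5337 -0.3404  0.0637] rpy [-3.139e+00  1.000e-03 -1.040e-01] F [ 0.4 -0.1 -0.7] w 0.0281 q [ 0.52  0.74  0.01  1.67 -0.01  0.74 -1.14]
turn [-0.1  0.1 -0.4] rows 0.1  lin before turn [ -18.1 -398.8    4.7] | lin after turn [ -15.4 -398.9    3.7] rows 9.6
```

Emit:
drive_tool(rows=[{"linear": [-1,-22,0],"angular": [0,0,-0.4],"claw": -1},{"linear": [-1.5,-38,0],"angular": [0,0,0],"claw": -1},{"linear": [-1.5,-38,0],"angular": [0,0,0],"claw": -1},{"linear": [-1.5,-38,0],"angular": [0,0,0],"claw": -1},{"linear": [-1.5,-38,-2],"angular": [0,0,0],"claw": -1},{"linear": [-1.5,-38,0],"angular": [0,0,0],"claw": -1}])

```text
time_s: 38.9
tcp_pos: [0.5497, -0.1378, 0.0728]
orientation: [3.132, -0.012, -0.123]
force: [0.5, -0.0, -0.5]
width: 0.0278
```

```bash
python3 go.py .557 .0581 .06 -.097
```

```text
t 38.9 pos [ 0.5497 -0.1378  0.0728] rpy [ 3.132 -0.012 -0.123] F [ 0.5 -0.  -0.5] w 0.0278 q [ 0.16  0.65  0.05  1.87 -0.04  0.62 -1.47]
turn [ 0.6 -0.7 -1.5] rows 0.2  lin before turn [ -16.9 -195.5   10.6] | lin after turn [ -11.7 -195.7   12.8] rows 4.7
```

Emit:
drive_tool(rows=[{"linear": [-2,-36,0],"angular": [0.3,-0.4,-0.8],"claw": -1},{"linear": [-2,-36,0],"angular": [0.3,-0.3,-0.7],"claw": -1},{"linear": [-2,-36,0],"angular": [0,0,0],"claw": -1},{"linear": [-2,-32,0],"angular": [0,0,0],"claw": -1},{"linear": [-2,-20,0],"angular": [0,0,0],"claw": -1},{"linear": [-1,-10,0],"angular": [0,0,0],"claw": -1},{"linear": [0,0,2],"angular": [0,0,0],"claw": -1}])

```text
time_s: 39.48
tcp_pos: [0.5577, 0.0542, 0.0767]
orientation: [-3.132, -0.005, -0.08]
force: [0.0, -1.5, -0.8]
width: 0.0279
```

```bash
python3 go.py .557 .0581 .03 -.097
```

```text
t 39.48 pos [0.5577 0.0542 0.0767] rpy [-3.132 -0.005 -0.08 ] F [ 0.  -1.5 -0.8] w 0.0279 q [-0.18  0.63  0.06  1.88 -0.07  0.62 -1.73]
turn [-0.5 -0.3  1. ] rows 0.2  lin before turn [-1.2 -3.4 46.7] | lin after turn [-1.  -3.8 46.7] rows 1.1
```

Emit:
drive_tool(rows=[{"linear": [-1,-3,10],"angular": [-0.4,-0.2,0.8],"claw": -1},{"linear": [0,0,15],"angular": [0,0,0],"claw": -1},{"linear": [0,0,14],"angular": [0,0,0],"claw": -1},{"linear": [0,0,4],"angular": [0,0,0],"claw": -1}])

```text
time_s: 39.82
tcp_pos: [0.5588, 0.052, 0.033]
orientation: [3.14, -0.006, -0.103]
force: [-0.2, -0.2, -1.7]
width: 0.0276
```

```bash
python3 go.py .557 .0581 .0125 -.097
```

```text
t 39.82 pos [0.5588 0.052  0.033 ] rpy [ 3.14  -0.006 -0.103] F [-0.2 -0.2 -1.7] w 0.0276 q [-0.18  0.71  0.06  1.9  -0.07  0.53 -1.75]
turn [ 0.1 -0.3 -0.3] rows 0.1  lin before turn [-2.6 -5.9 20.5] | lin after turn [-2.4 -5.9 20.5] rows 0.5
```

Emit:
drive_tool(rows=[{"linear": [-1.5,-4,7],"angular": [0,-0.3,-0.3],"claw": -1},{"linear": [-0.5,-2,6],"angular": [0,0,0],"claw": -1},{"linear": [0,0,3],"angular": [0,0,0],"claw": -1}])

```text
time_s: 40.07
tcp_pos: [0.557, 0.0535, 0.0147]
orientation: [3.137, 0.002, -0.104]
force: [0.1, -0.1, -0.5]
width: 0.0276
```

```bash
python3 go.py .557 .0581 .0115 -.097
```

```text
t 40.07 pos [0.557  0.0535 0.0147] rpy [ 3.137e+00  2.000e-03 -1.040e-01] F [ 0.1 -0.1 -0.5] w 0.0276 q [-0.19  0.74  0.06  1.9  -0.08  0.51 -1.75]
turn [ 0.2  0.1 -0.4] rows 0.1  lin before turn [-0.5 -4.6  3.2] | lin after turn [-0.5 -4.6  3.2] rows 0.1
```

Emit:
drive_tool(rows=[{"linear": [-0.5,-4.5,0],"angular": [0.2,0,-0.4],"claw": -1},{"linear": [0,-0.5,1],"angular": [0,0,0],"claw": -1}])

```text
time_s: 40.23
tcp_pos: [0.5569, 0.0578, 0.013]
orientation: [3.14, 0.002, -0.098]
force: [-1.0, 0.1, -0.5]
width: 0.028
```

```bash
python3 go.py .557 .0581 .0115 -.097
```

```text
t 40.23 pos [0.5569 0.0578 0.013 ] rpy [ 3.14e+00  2.00e-03 -9.80e-02] F [-1.   0.1 -0.5] w 0.028 q [-0.19  0.74  0.06  1.9  -0.08  0.5  -1.75]
turn [ 0.1  0.1 -0.1] rows 0.0  lin before turn [ 0.1 -0.3  1.5] | lin after turn [ 0.1 -0.3  1.5] rows 0.0
```

Emit:
drive_tool(rows=[{"linear": [0,0,2],"angular": [0,0,0],"claw": -1},{"linear": [0,0,0.5],"angular": [0,0,0],"claw": -1},{"linear": [0,0,0],"angular": [0,0,0],"claw": -0.05},{"linear": [0,0,0],"angular": [0,0,0],"claw": -0.05},{"linear": [0,0,0],"angular": [0,0,0],"claw": -0.05},{"linear": [0,0,0],"angular": [0,0,0],"claw": -0.05},{"linear": [0,0,-10],"angular": [0,0,0],"claw": -0.05},{"linear": [0,0,-25],"angular": [0,0,0],"claw": -0.05},{"linear": [0,0,-35],"angular": [0,0,0],"claw": -0.05},{"linear": [0,0,-35],"angular": [0,0,0],"claw": -0.05},{"linear": [0,0,-35],"angular": [0,0,0],"claw": -0.05},{"linear": [0,0,0],"angular": [0,0,0],"claw": -0.05}])

```text
time_s: 41.23
tcp_pos: [0.5567, 0.0579, 0.1592]
orientation: [3.14, 0.003, -0.098]
force: [0.8, -0.1, 0.6]
width: 0.0445
```

Emit:
drive_tool(rows=[{"linear": [-30,0,0],"angular": [0,0,0],"claw": -0.05},{"linear": [-35,0,0],"angular": [0,0,0],"claw": -0.05},{"linear": [-20,0,0],"angular": [0,0,0],"claw": -0.05},{"linear": [0,0,0],"angular": [0,0,0],"claw": -0.05},{"linear": [0,0,0],"angular": [0,0,0],"claw": -0.05}])

```text
time_s: 41.65
tcp_pos: [0.4729, 0.0664, 0.1651]
orientation: [-3.14, -0.01, -0.1]
force: [0.8, -0.4, 0.0]
width: 0.0448
```

Run:
```python
from plant import bot
from h import *
a=-.097;R=np.array([[np.cos(a),-np.sin(a)],[np.sin(a),np.cos(a)]]);b=np.array([.550,-.0035])
W=bot.read_camera("wrist");C=bot.read_camera("scene")
for nm,p in (("W",W),("C",C)):
  im=p["image"][:,:,::-1].copy()
  for n,t,z,dy in (("spacer_yellow",(.05,0),.012,np.pi/2),("spacer_blue",(-.05,0),.012,np.pi/2),("slat_black",(0,0),.032,0),("slat_orange",(0,.062),.032,0),("slat_green",(0,-.062),.032,0)):
    x0=[*(b+R@t),a+dy]
    h=cv2.convexHull(proj(p,box(*x0,*DIMS[n],z)).astype(np.float32)).astype(np.int32); cv2.polylines(im,[h],True,(255,0,255),1)
    if n[:4]=="slat":
      for r in bot.outline_of(p,n)[:3]:
        f,c=fit([(p,r["region"])],DIMS[n],x0,z)
        if c<.3: print(nm,n,np.round((R.T@(f[:2]-b))*1000,1),round(f[2]-a,3),round(c,3))
  cv2.imwrite(f"pics/f{nm}.png",im)
s=bot.state(); print(s["time_s"],s["tcp_pos"],s["qvel"].round(3))
```

```text
W slat_black [ 0.6 -0. ] 0.001 0.028
W slat_orange [ 0.7 61.8] 0.012 0.05
W slat_green [ -0.1 -62.9] 0.006 0.036
C slat_black [-1.5  1. ] 0.003 0.13
C slat_orange [ 1.  62.9] -0.007 0.093
C slat_green [ -2.1 -61.6] -0.003 0.123
42.05 [0.47340585 0.06612634 0.16396382] [-0.002 -0.004 -0.001  0.007  0.    -0.002 -0.   ]
```

View pics/fW.png

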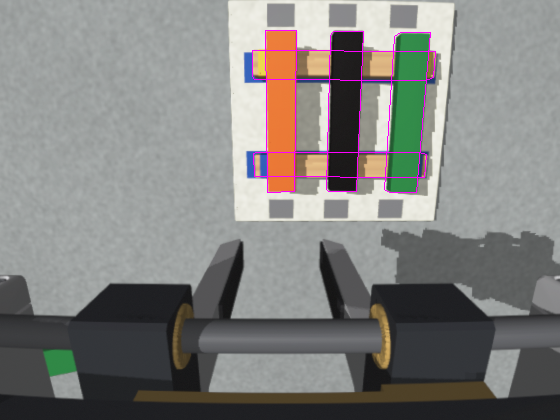

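View pics/fC.png

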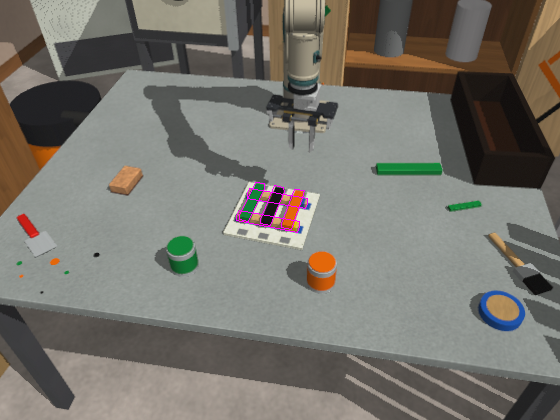

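The wrist view shows orange (col 281), black (345) and green (408) on their overlays across both spacers. The scene view shows orange on the orange tin's side and the tins and block where they were. Handing in.

```bash
python3 -c "
from plant import bot
print(bot.close_job())"
```

```text
the job is handed in; nothing more can be done
None
```

The rack is set up and I handed the job in at about 42 s of the 99 s allowed; handing in gave no verdict.

- **Placed:** The yellow spacer is on the far stripe and the blue spacer on the near one. The slats lie across both: orange on the left (orange tin's side), black in the middle, and the 150 mm green on the right.
- **Last slat checks:** In the wrist view each slat was within about 1 mm and 0.012 rad of its place. The scene camera agreed to about 2 mm, with a looser fit.
- **Spacers:** After each was set down, the fit put it within about 1 mm across its stripe and 0.004 rad. I did not fit them again at the end; in the final view they still lie on their stripes.
- **Tins and block:** They looked unmoved in the final scene picture, but I checked this by eye and did not measure it. The arm was stopped clear of everything.

**What went wrong:** The first two grasps closed on air. The real fingertips sit about 26 mm above the reported TCP, which I found by touching the top of the spacer (about 33 N at the wrist). All later heights were set 26 mm lower. The arm also drifted and overshot by a few millimetres (over 30 mm on one early move), so I corrected each approach in short steps.

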